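# Stopper the humidifier bottle and set its gas valve

## Robot

A 6-joint arm with a two-finger parallel gripper is mounted at the origin on the work surface. World frame = base frame: x ahead of the robot, y to its left, z up, the work surface at z = 0. Lengths are in mm, angles in degrees, forces in N, time in s.
With the tool pointing down it reaches from about 350 to 850 mm from the base axis. Payload 8.1 kg.
Tool frame: the origin (TCP) lies midway between the tips of the shut fingers; the grasp point (between the pads) lies 19 mm behind it (r.pinch_z is the distance from the TCP to the grasp point, in mm); z points along the fingers, y is the line along which they close (so a half turn about z gives the same grasp; the last joint's range is limited). The gripper opens to 85 mm and grips with 20 to 120 N. Pads are 22 mm wide; open, the fingers measure 114 mm over their backs; the gripper's body (76 mm by 85 mm) begins 54 mm behind the grasp point. The pads swing forward as they close: fully open they stand 13 mm farther back than shut.
Start: joints at [-67.976, 7.471, 85.268, -0, 87.261, -4.893], TCP at [271.644, -534.99, 231.292] pointing down, gripper open.
Joint ranges: [-169.43, 169.43], [-51.17, 129.36], [1.28, 143.12], [-76.62, 256.62], [0, 156.53], [-152.29, 152.29]. Speed limits (degrees/s): [136.94, 136.94, 159.86, 180, 180, 180].

## Interface

Orientations are given as [roll, pitch, yaw] about the fixed x, y, z axes, in that order (R = Rz(yaw) Ry(pitch) Rx(roll)).
In Python, from bench import sensors, optics, job, r gives the robot as it stands.
- The arm moves only by the tool play_rows, never from a script. Its argument "motion" is a list that holds one entry, the list of rows, each a list of 6 numbers: the shift along the tool's x, y, z in cm, then the turn, a rotation vector about the tool's x, y, z in degrees. In form: [[[x, y, z, ax, ay, az], ...]]. A call has 1 to 5 rows; each row is the pose to reach, as a shift and turn from the pose commanded when the call began, along the tool's axes at that moment; what a row does not reach only later rows make up. A row lasts 1/10 s, in which the tool goes at most 50 mm and 8.59 degrees, less where a joint would pass 70% of its speed; a pose out of reach is approached as far as the arm can. A call with a gripper value outside its range is refused whole. "jaw" is the opening, from 0 (shut) to 1 (fully open), set as the call begins (left out, the last holds). The fingers move at their own pace and stop on an object; "squeeze" is the grip in N (left out, the last holds). Time passes only in rows, so rows that repeat a pose let the fingers close. It gives the time, the measured TCP pose, the force, the opening and the grip force at its end, in the units of the state.
- sensors.sense(): the state, without advancing time (a new reading comes with each control period).
- optics.snapshot(name): name is "side" or "top"; returns a dict with "pixels" (420x560x3 uint8, red, green, blue), "mtx" (3x3 intrinsics, pixels), "k1" (the pictures are not rectified: a ray, as slopes to the right and down, at radius r is drawn at 1 + k1 r^2 times it, then the intrinsics apply), "R" (3x3) and "t" (3): a world point X has camera coordinates R X + t. Camera axes: x right, y down, z forward; pixel columns grow to the right and rows downward; lengths in mm; the calibration is good to about 2 mm. A picture is of the moment at which its call begins. There is no depth.
- job.hand_in(): hands the job in; it is judged then, once.
The state is a dict: "time": time; "joint_pos": joint angles; "qd": joint speeds; "joint_efforts": joint torques, N m; "tool_pos": TCP position; "tcp_rot": TCP orientation; "ft_force": force on the tool from outside, world axes, zero at the start; "wrist_torque": the same for the moment, N m; "finger_gap": finger opening in mm; "grip_force": force on a finger pad.
Only numpy, scipy, OpenCV 4.12 (cv2) and the standard library are available. Lean on these libraries where they do the work, as an engineer would, in place of code of your own. Each camera call takes 0.05 s, during which the arm holds its last target. There are 200 camera calls.

## Task

Put the microscope's gas humidifier into service. From the tray take the one stopper that fits the tilted bottle's neck, lower it in along the neck and turn it by feel until its two lugs drop into slots of the collar, then press it fully home, flange flush on the collar, with a firm, steady push of about 10 N (the glass would not bear more than 50 N); only then turn the valve knob until the gauge needle points at the mark. Let go of everything and leave the other stoppers and the things on the table where they are.

Things in the scene. Friction and masses are not known exactly. Their poses are not given: they have to be found in the camera images.
- stopper_middle: The stopper that fits, white plastic, the middle-sized of three standing on their narrow ends in the tray. From the bottom: tapered round plug 30 mm long, 23.8 mm diameter at the foot, 29.2 mm at the top; round flange 44 mm diameter, 6 mm thick; round grip 22 mm diameter, 32 mm tall; 68 mm overall. Origin: centre of the foot's underside; z along its axis towards the grip.
- stopper_middle_seat (a point): Centre of the flange's underside on the middle stopper, 30 mm above its origin; axes as the stopper's. Two opposite lugs hang under the flange, along its +x and -x, each 5 mm wide and 6 mm tall, reaching out to 24.5 mm from the axis.
- stopper_small: Small white stopper, a bystander: same form, plug 17 to 21 mm diameter and 30 mm long, flange 28 mm, grip 18 mm diameter, 68 mm tall. It would fall into the neck. Origin: centre of its underside.
- stopper_large: Large white stopper, a bystander: same form, plug 35 to 41 mm diameter and 30 mm long, flange 54 mm, grip 26 mm diameter, 68 mm tall. It does not enter the neck. Origin: centre of its underside.
- tray: Low grey plastic tray, fixed, 90 (x) by 235 (y) mm, rim 10 mm high, floor 5 mm above the table. The three stoppers stand in a row along its y, 75 mm apart, in any order. Origin: centre of its underside. Tray and valve may change sides.
- stand: Aluminium clamp stand bolted to the table: base 130 by 120 by 12 mm with two upright cheeks 45 mm wide and 127 mm high at y = +-48 mm (10 mm thick). The bottle hangs between them on a pivot 95 mm above the table, along the stand's y. Origin: centre of its underside.
- bottle: Amber glass bottle, 60 mm diameter, clamped in the stand by a very stiff pivot, its mouth leaning 0.3 to 0.6 rad from upright towards the stand's -x. Origin: on the pivot, on the bottle's axis; z along that axis out of the mouth.
- neck_mouth (a point): Centre of the mouth of the bottle's aluminium neck, in the plane of the flat tops of its slotted collar, 78 mm from the bottle's origin; z points out of the mouth along the bottle's axis. Home means that stopper_middle_seat lies here, lugs in slots; off the slots the lugs ride on the collar and the flange stays 6 mm high.
- collar_foot (a point): Centre of the foot of the neck's collar, 8 mm inside neck_mouth, same axes. The collar is a ring 42 mm outer, 33 mm inner diameter, 8 mm high, with four slots through it, 9 mm wide, 90 degrees apart; it stands at a different angle about the axis each time, not measured, and does not turn. Below it the bore is 32 mm diameter, narrowing to 27 mm 30 mm below this point.
- valve: Grey valve block fixed to the table, 105 (x) by 220 (y) by 45 mm. On its top the black knob 60 mm from its centre towards -y and a white round gauge, 90 mm diameter, 50 mm from its centre towards +y. Origin: centre of its underside.
- knob_grip (a point): Point on the knob's upright axis, at the height to grip, 77 mm above the table. The knob's bar grip is 42 mm long, 10 mm wide, and reaches from 59 to 84 mm above the table, over a round foot 42 mm diameter; x of this point runs along the bar.
- needle (a joint): Angle of the gauge needle, rad, growing clockwise seen from above; 0 points along the valve's +x. The needle is geared to the knob: it turns 0.5 rad clockwise for each rad that the knob turns clockwise. The knob keeps its place when let go.
- mark (a joint): Angle of the mark on the gauge, counted like the needle's: the needle is on the mark when both read the same. The mark stays where it is.
- needle_tip (a point): Tip of the black gauge needle, 30 mm from the gauge's centre; x points outward along the needle.
- mark_end (a point): Inner end of the mark, a black bar 11 mm long and 4 mm wide at the edge of the gauge, 32 mm from the gauge's centre; x points outward along the mark.
- dish: Bystander: low white dish, 80 mm diameter, 16 mm high. Origin: centre of its underside.
- lens_cap: Bystander: black cap, 52 mm diameter, 14 mm high. Origin: centre of its underside.
- jar: Bystander: glass jar, 54 mm diameter, 75 mm high. Origin: centre of its underside.
- canister: Bystander: black round objective canister, 44 mm diameter, 62 mm high. Origin: centre of its underside.
There are look-alikes about, which are no part of the job. What is shaped like the stopper_middle but green or yellow is not meant.

How it is judged:
By the outcome, as a careful person would: the job done as asked, in the order asked, and still so for the second after the job is handed in, with the robot touching nothing.
It also fails if it takes over 72 s, if anything falls off the work surface, if the arm or the gripper's body presses on something with over 40 N, if the wrist force passes 120 N, or if a joint passes its speed limit or range.

## Working session

There is one attempt and no reset: what is moved stays moved. The work goes in short steps, Python scripts to look and compute and a tool call to move; the robot and the scene stay as the last step left them, time stands still between calls to the robot, and variables do not carry over. Pictures are saved under pics/ and viewed, at most 10 in all, crops included, and the job is handed in when it is done.

Besides the shell and the picture viewer there is one more tool, called after "Call:" by a JSON object that holds its "fn" and its "kwargs". play_rows: Moves the arm, as the interface text tells. Its arguments: {"type":"object","properties":{"motion":{"type":"array","items":{"type":"array","items":{"type":"array","items":{"type":"number"}}}},"jaw":{"type":"number"},"squeeze":{"type":"number"}},"required":["motion"]}

```bash
mkdir -p pics; ls; python3 - <<'E'
from bench import sensors, optics, r
import cv2,pickle
for n in("side","top"):
    s=optics.snapshot(n); pickle.dump(s,open(f"pics/{n}0.pkl","wb"))
    cv2.imwrite(f"pics/{n}0.png",cv2.cvtColor(s["pixels"],cv2.COLOR_RGB2BGR))
    print(n,s["mtx"],s["k1"],s["R"],s["t"])
print(sensors.sense(), r.pinch_z)
E
```

```text
pics
side [[415.86060143   0.         282.61828327]
 [  0.         415.86060143 210.9763721 ]
 [  0.           0.           1.        ]] -0.020165019562776953 [[-0.69772809 -0.71618048  0.01615653]
 [-0.53390404  0.50484627 -0.67828955]
 [ 0.47762117 -0.48188771 -0.73461708]] [371.93902094 371.92267029 777.85262082]
top [[544.80924331   0.         282.18743682]
 [  0.         544.80924331 210.80248859]
 [  0.           0.           1.        ]] -0.0015854105402633935 [[ 0.02690713 -0.99928263  0.02665008]
 [-0.98233239 -0.03137109 -0.1844964 ]
 [ 0.18520009 -0.02121496 -0.98247181]] [ -29.49340804  542.12977329 1126.71949361]
{'time': 0.1, 'joint_pos': array([-6.79754473e+01,  7.51161208e+00,  8.53253762e+01, -1.10042450e-03,
        8.72639961e+01, -4.89264710e+00]), 'qd': array([ 0.03199253, -0.06992779, -0.18047498, -0.0782113 ,  0.02217557,
       -0.00899182]), 'joint_efforts': array([ 1.65659552e-03, -5.70953286e+01, -5.01938903e+01, -2.22805870e-04,
        8.19070061e-03,  2.23629200e-05]), 'tool_pos': array([ 271.43990912, -534.49607512,  230.31830387]), 'tcp_rot': array([-1.79899290e+02, -7.51778699e-03,  2.69172467e+01]), 'ft_force': array([0.65710147, 0.28228398, 0.205556  ]), 'wrist_torque': array([ 0.01291221,  0.00322567, -0.04032242]), 'grip_force': 0.0, 'finger_gap': 85.4316806878873} 18.700000000000003
```

View pics/top0.png

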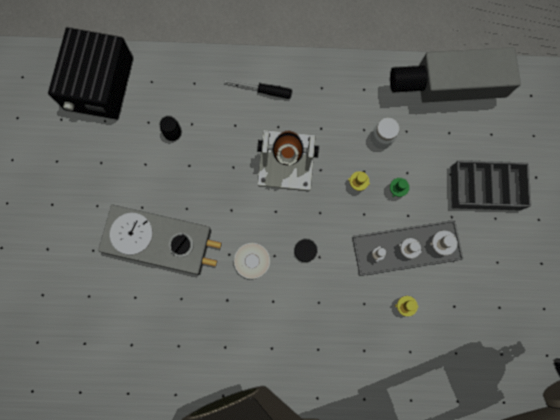

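View pics/side0.png

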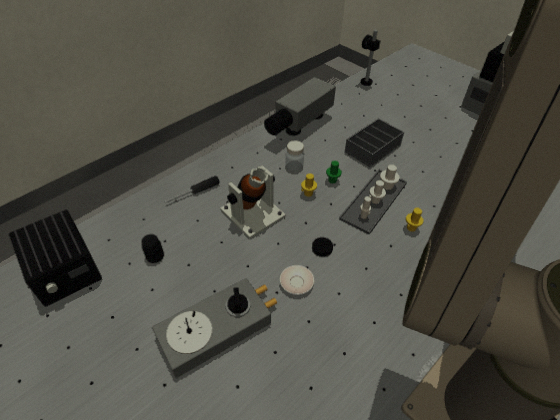

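The top view shows the tray at right with three white stoppers: (379,254), (410,248) and (444,242). The bottle is at (288,150), and the valve is at left with its gauge at (131,233) and knob at (181,245). The green (400,187) and yellow (359,181), (406,306) look-alikes stand outside the tray. The middle white one at (410,248) fits the description, and I'll check it in an enlarged crop.

```bash
cat > h.py <<'E'
import numpy as np,cv2,pickle
from scipy.spatial.transform import Rotation as Ro
def ray(s,uv):
    K=s["mtx"];d=np.array([(uv[0]-K[0,2])/K[0,0],(uv[1]-K[1,2])/K[1,1]]);u=d.copy()
    for _ in range(10):u=d/(1+s["k1"]*(u@u))
    R=np.array(s["R"]);v=R.T@np.r_[u,1];return -R.T@s["t"],v/np.linalg.norm(v)
def onz(s,uv,z):
    c,v=ray(s,uv);return c+v*(z-c[2])/v[2]
def tri(s1,p1,s2,p2):
    c1,v1=ray(s1,p1);c2,v2=ray(s2,p2)
    a=np.linalg.lstsq(np.c_[v1,-v2],c2-c1,rcond=None)[0]
    A=c1+a[0]*v1;B=c2+a[1]*v2;return (A+B)/2,np.linalg.norm(A-B)
def proj(s,X):
    c=np.array(s["R"])@X+s["t"];u=c[:2]/c[2];u=u*(1+s["k1"]*(u@u));return s["mtx"][:2,:2]@u+s["mtx"][:2,2]
def crop(s,cx,cy,w,h,W,H):
    im=cv2.cvtColor(s["pixels"],cv2.COLOR_RGB2BGR)[cy-h//2:cy+h//2,cx-w//2:cx+w//2]
    return cv2.resize(im,(W,H),interpolation=cv2.INTER_CUBIC)
E
python3 - <<'E'
from h import *
T=pickle.load(open("pics/top0.pkl","rb"));S=pickle.load(open("pics/side0.pkl","rb"))
a=np.hstack([crop(T,410,248,120,90,400,300),crop(S,376,194,120,90,400,300)])
b=np.hstack([crop(T,288,155,80,60,400,300),crop(S,255,195,80,60,400,300)])
cv2.imwrite("pics/c1.png",np.vstack([a,b]))
E
```

```text
(no output)
```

View pics/c1.png

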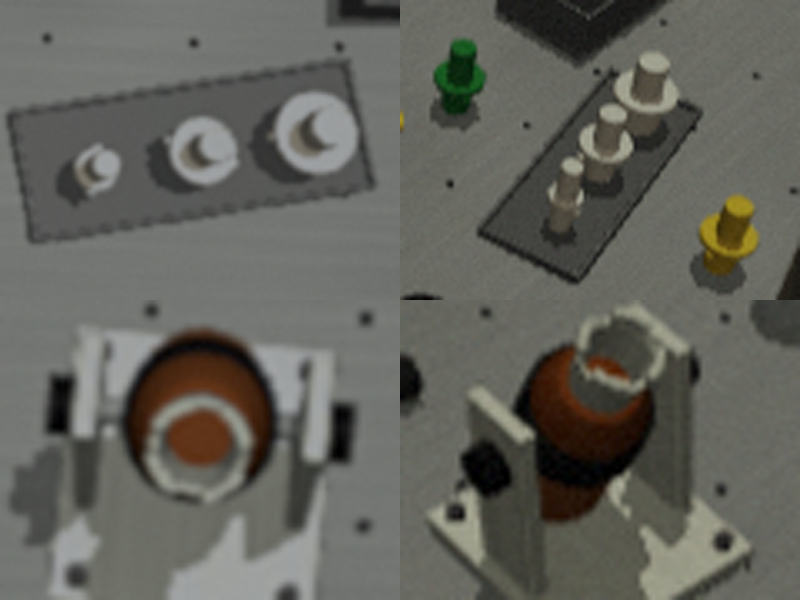

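The crops confirm it: the white middle-sized stopper stands between the small one (left) and the large one (right), at top px ≈(411,248). The bottle mouth leans toward the robot, with the collar at ≈(288,153).

```bash
python3 - <<'E'
from h import *
T=pickle.load(open("pics/top0.pkl","rb"));S=pickle.load(open("pics/side0.pkl","rb"))
def comps(s,box,thr):
    x0,y0,x1,y1=box;im=s["pixels"][y0:y1,x0:x1]
    k=6;im=cv2.resize(im,None,fx=k,fy=k,interpolation=cv2.INTER_CUBIC)
    hsv=cv2.cvtColor(im,cv2.COLOR_RGB2HSV);m=((hsv[...,2]>thr)&(hsv[...,1]<90)).astype(np.uint8)*255
    cs,_=cv2.findContours(m,cv2.RETR_EXTERNAL,cv2.CHAIN_APPROX_NONE);out=[]
    for c in cs:
        if cv2.contourArea(c)<1500:continue
        e=cv2.fitEllipse(cv2.convexHull(c));f=lambda p:((p[0]+.5)/k-.5+x0,(p[1]+.5)/k-.5+y0)
        out.append((f(e[0]),(e[1][0]/k,e[1][1]/k),e[2],cv2.contourArea(c)/k/k))
    return out
for o in comps(T,(365,228,465,268),130):
    print("tray T",np.round(o[0],2),np.round(o[1],1),round(o[3]),np.round(onz(T,o[0],38),1))
im=T["pixels"];print(im[248,395:425,1],S["pixels"][175:215,378,1])
# crop readings (side) of grip top, middle: crop (613,112)-> 
f=lambda x,y:(316+x*.3,149+y*.3)
for nm,pt,ps in [("midtop",(350+212*.3,203+148*.3),f(213,113)),("mouth",(248+201*.2,125+(447-300)*.2),(215+(622-400)*.2,165+(347-300)*.2))]:
    print(nm,pt,ps,tri(T,pt,S,ps))
# stand: base bolts / cheeks tops in top crop
g=lambda x,y:(248+x*.2,125+(y-300)*.2)
for p in [(87,332),(87,465),(322,350),(318,465)]:print("cheek",onz(T,g(*p),127))
print("bolts",onz(T,g(77,576),12),onz(T,g(290,594),12))
E
```

```text
tray T [378.85 253.15] [12.3 14.3] 77 [ 458.6 -225.5   38. ]
tray T [410.75 247.76] [19.  20.4] 295 [ 472.5 -295.2   38. ]
tray T [444.52 242.32] [23.2 24.7] 442 [ 486.6 -369.5   38. ]
[ 54  54  54  53  56  85 132 158 152 131 114  93  67  61  76 113 146 160
 161 160 160 160 158 157 155 140 105  88  87  85] [ 63  70  69  68  69 122 158 158 155 153 117  75  81  78  79  79  78  76
  78  98  99 128 118  73  73  67  71  79  67  38  39  41  38  53  67  67
  71  64  70  67]
midtop (413.6, 247.4) (379.9, 182.9) (array([ 469.22446298, -293.04611176,   69.74901322]), np.float64(0.3880568148592517))
mouth (288.2, 154.4) (259.4, 174.4) (array([636.98611997, -20.59181254, 158.42493663]), np.float64(1.473640312759917))
cheek [694.81652704  27.42808566 127.        ]
cheek [637.6655517   25.56339826 127.        ]
cheek [690.51744991 -70.31945132 127.        ]
cheek [640.96075112 -69.49356873 127.        ]
bolts [618.94408895  29.88088804  12.        ] [613.80954469 -66.46750635  12.        ]
```

```bash
python3 - <<'E'
from h import *
T=pickle.load(open("pics/top0.pkl","rb"));S=pickle.load(open("pics/side0.pkl","rb"))
a=onz(T,(248+60*.2,125+103*.2),95);b=onz(T,(248+342*.2,125+132*.2),95);print(a,b,(a+b)/2)
print("side knob L",onz(S,(215+87*.2,165+168*.2),95))
i=np.hstack([crop(T,288,153,40,60,400,600),crop(S,259,178,40,60,400,600)])
for x in range(0,800,50):cv2.line(i,(x,0),(x,6),(0,255,0),1);
for y in range(0,600,50):cv2.line(i,(0,y),(6,y),(0,255,0),1)
cv2.imwrite("pics/c2.png",i)
# predicted mouth over lean
p=(a+b)/2;yw=np.radians(-3)
for l in np.arange(.3,.61,.05):
    X=p+78*np.array([-np.sin(l)*np.cos(yw),-np.sin(l)*np.sin(yw),np.cos(l)]);print(round(l,2),X.round(1),proj(T,X).round(1),proj(S,X).round(1))
E
```

```text
[673.82106059  38.33141827  95.        ] [665.22261014 -81.86241137  95.        ] [669.52183536 -21.76549655  95.        ]
side knob L [669.45152463  39.42850507  95.        ]
0.3 [646.5 -20.6 169.5] [288.7 148.5] [256.2 168.8]
0.35 [642.8 -20.4 168.3] [288.6 150.5] [257.2 170. ]
0.4 [639.2 -20.2 166.8] [288.4 152.4] [258.2 171.3]
0.45 [635.6 -20.  165.2] [288.2 154.4] [259.2 172.6]
0.5 [632.2 -19.8 163.5] [288.1 156.3] [260.2 173.9]
0.55 [628.8 -19.6 161.5] [287.9 158.2] [261.1 175.3]
0.6 [625.5 -19.5 159.4] [287.7 160.1] [262.  176.7]
```

View pics/c2.png

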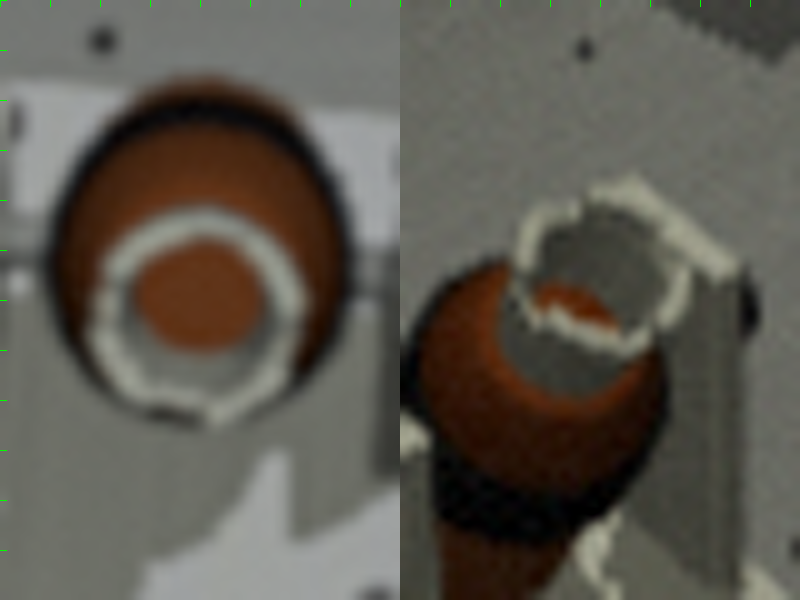

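The mouth ellipse centre is at top px (287.5,154) and side px (258.7,174.5). That gives a lean of about 0.46 rad and a mouth near (635,-20,164). The collar slots look roughly aligned with the image axes. Next I go above the stopper.

```bash
cat >> h.py <<'E'
def go(pos,R):
    from bench import sensors
    s=sensors.sense();C=Ro.from_euler("xyz",s["tcp_rot"],degrees=True)
    d=C.inv().apply(np.array(pos)-s["tool_pos"])/10;w=(C.inv()*R).as_rotvec(degrees=True)
    print("t",round(s["time"],2),"pos",s["tool_pos"].round(1),"rot",s["tcp_rot"].round(1),"q",s["joint_pos"].round(1),"F",s["ft_force"].round(1),"gap",round(s["finger_gap"],1))
    print("-> shift",d.round(2),"turn",w.round(2))
def eul(*a):return Ro.from_euler("xyz",a,degrees=True)
E
python3 -c "
from h import *
go([471.5,-294.5,120],eul(180,0,100.8))"
```

```text
t 0.1 pos [ 271.4 -534.5  230.3] rot [-179.9   -0.    26.9] q [-68.    7.5  85.3  -0.   87.3  -4.9] F [0.7 0.3 0.2] gap 85.4
-> shift [ 28.7  -12.32  11.06] turn [-8.000e-02 -7.000e-02 -7.388e+01]
```

Call:
{"fn": "play_rows", "kwargs": {"motion": [[[5.8,-2.5,2.2,0,0,-8.5],[11.5,-5,4.4,0,0,-17],[17.2,-7.4,6,0,0,-25.5],[23,-9.8,6,0,0,-34],[28.7,-12.3,6,0,0,-42.5]]], "jaw": 0.6}}

```text
time: 0.6
tool_pos: [427.0, -347.2, 173.8]
tcp_rot: [-179.9, -0.1, 69.7]
ft_force: [0.2, -0.4, 0.2]
finger_gap: 51.5
grip_force: 0.0
```

```bash
python3 -c "
from h import *
go([471.5,-294.5,120],eul(180,0,100.8))"
```

```text
t 0.6 pos [ 427.  -347.2  173.8] rot [-1.799e+02 -1.000e-01  6.970e+01] q [-44.5   1.9  97.2   0.   81.  -24.2] F [ 0.2 -0.4  0.2] gap 51.5
-> shift [6.48 2.36 5.39] turn [ -0.1   -0.08 -31.06]
```

Call:
{"fn": "play_rows", "kwargs": {"motion": [[[2,0.8,1.5,0,0,-8],[4.5,1.6,3,0,0,-16],[6.5,2.4,5,0,0,-24],[6.5,2.4,5,0,0,-31],[6.5,2.4,5,0,0,-31]]]}}

```text
time: 1.1
tool_pos: [471.8, -295.7, 124.0]
tcp_rot: [-179.9, -0.1, 100.6]
ft_force: [-0.0, 0.4, 0.8]
finger_gap: 51.3
grip_force: 0.0
```

```bash
python3 -c "
from h import *
from bench import optics
go([471.5,-294.5,46],eul(180,0,100.8))
T=optics.snapshot('top');S=optics.snapshot('side')
s=np.hstack([crop(T,410,240,80,60,400,300),crop(S,376,185,80,60,400,300)])
T0=pickle.load(open('pics/top0.pkl','rb'))
s2=np.hstack([crop(T0,411,248,40,30,400,300),crop(S,259,178,40,30,400,300)])
cv2.imwrite('pics/c3.png',np.vstack([s,s2]))
"
```

```text
t 1.1 pos [ 471.8 -295.7  124. ] rot [-1.799e+02 -1.000e-01  1.006e+02] q [-37.4   5.4  99.   -0.   75.8 -48. ] F [-0.   0.4  0.8] gap 51.3
-> shift [0.11 0.01 7.8 ] turn [-0.1  -0.11 -0.19]
```

View pics/c3.png

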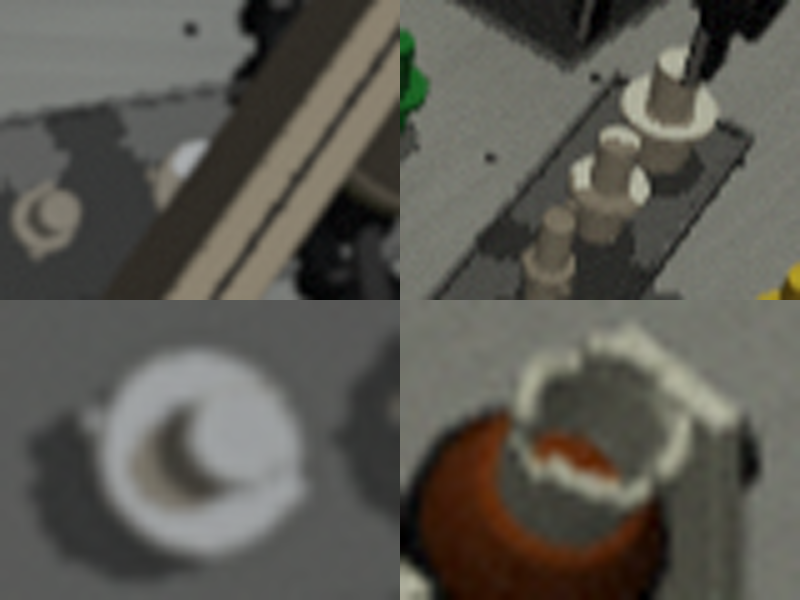

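```bash
python3 -c "
from h import *
T=pickle.load(open('pics/top0.pkl','rb'));S=pickle.load(open('pics/side0.pkl','rb'))
print(onz(T,(410.3,247.6),33), onz(T,(410.75,247.76),39))
print(proj(S,[471.8,-295.7,124]),proj(S,[471.5,-294.5,73]))
y=np.array([np.cos(np.radians(10.6)),np.sin(np.radians(10.6)),0])
for k in(-30,30):print(k,proj(S,np.array([471.8,-295.7,130])+k*y))
"
```

```text
[ 473.41261393 -295.53126928   33.        ] [ 472.33330829 -294.94042176   39.        ]
[383.63148085 166.3370297 ] [379.69115166 181.28780071]
-30 [394.98628937 169.22050032]
30 [373.4219834  159.96341801]
```

Call:
{"fn": "play_rows", "kwargs": {"motion": [[[0.1,0.1,4,0,0,0],[0.1,0.1,7,0,0,0],[0.1,0.1,8,0,0,0],[0.1,0.1,8,0,0,0]]]}}

```text
time: 1.6
tool_pos: [471.7, -295.5, 44.1]
tcp_rot: [-179.9, -0.1, 100.3]
ft_force: [-0.3, 0.2, -0.6]
finger_gap: 51.1
grip_force: 0.0
```

Call:
{"fn": "play_rows", "kwargs": {"motion": [[[0,0,0,0,0,0],[0,0,0,0,0,0],[0,0,0,0,0,0],[0,0,0,0,0,0],[0,0,0,0,0,0]]], "jaw": 0.0, "squeeze": 50}}

```text
time: 2.1
tool_pos: [474.2, -297.0, 47.8]
tcp_rot: [179.9, 0.2, 100.4]
ft_force: [-0.4, -0.5, 7.5]
finger_gap: 20.5
grip_force: 48.8
```

Call:
{"fn": "play_rows", "kwargs": {"motion": [[[0,0,-2,0,0,0],[0,0,-5,0,0,0],[0,0,-9,0,0,0],[0,0,-14,0,0,0],[0,0,-16,0,0,0]]]}}

```text
time: 2.6
tool_pos: [475.0, -297.3, 212.3]
tcp_rot: [179.7, 0.4, 100.4]
ft_force: [1.3, -0.8, -0.3]
finger_gap: 20.3
grip_force: 48.9
```

```bash
python3 -c "
from h import *
l=.46;y=np.radians(-3.5)
a=np.array([-np.sin(l)*np.cos(y),-np.sin(l)*np.sin(y),np.cos(l)])
M=np.array([635.5,-20.2,164.5])
# tool z=-a; tool x such that lugs (tool angle -30 about up) lie along slot
for up in (60,):
  z=-a; yy=np.array([np.cos(np.radians(10.6)),np.sin(np.radians(10.6)),0]);yy=yy-(yy@z)*z;yy/=np.linalg.norm(yy)
  R=Ro.from_matrix(np.c_[np.cross(yy,z),yy,z]);print(R.as_euler('xyz',degrees=True))
  go(M+a*(30+6+8+60),R)
"
```

```text
[154.49608017   6.88223768 100.6       ]
t 2.6 pos [ 475.  -297.3  212.3] rot [179.7   0.4 100.4] q [-37.3   1.4  93.7   0.   84.5 -47.7] F [ 1.3 -0.8 -0.3] gap 20.3
-> shift [25.43 16.34 -4.61] turn [-25.15  -6.36  -1.66]
```

```bash
cat >> h.py <<'E'
lean,yw=.46,np.radians(-3.5)
M=np.array([635.5,-20.2,164.5])
def axis(l=lean):return np.array([-np.sin(l)*np.cos(yw),-np.sin(l)*np.sin(yw),np.cos(l)])
def neckR(ang,l=lean): # tool x at ang (ccw about axis) from stand y
    a=axis(l);ys=np.array([-np.sin(yw),np.cos(yw),0])
    x=Ro.from_rotvec(a*np.radians(ang)).apply(ys);z=-a
    return Ro.from_matrix(np.c_[x,np.cross(z,x),z])
E
python3 -c "
from h import *
go(M+axis()*75,neckR(29.4))"
```

```text
t 2.6 pos [ 475.  -297.3  212.3] rot [179.7   0.4 100.4] q [-37.3   1.4  93.7   0.   84.5 -47.7] F [ 1.3 -0.8 -0.3] gap 20.3
-> shift [25.14 17.57 -2.  ] turn [-24.28  -9.35 -15.16]
```

Call:
{"fn": "play_rows", "kwargs": {"motion": [[[2,1.5,-3,-4,-1.5,-3],[6,4,-5,-8,-3,-5],[10,7,-5,-13,-5,-8],[14,10,-5,-18,-7,-11],[18,13,-5,-24,-9,-15]]]}}

```text
time: 3.1
tool_pos: [569.1, -94.5, 258.0]
tcp_rot: [156.8, 12.0, 113.3]
ft_force: [1.0, 0.4, -0.6]
finger_gap: 20.6
grip_force: 48.8
```

```bash
python3 -c "
from h import *
go(M+axis()*75,neckR(29.4))"
```

```text
t 3.1 pos [569.1 -94.5 258. ] rot [156.8  12.  113.3] q [-19.1 -21.7 113.1   8.   63.8 -46.9] F [ 1.   0.4 -0.6] gap 20.6
-> shift [6.12 5.03 3.67] turn [-0.11 -0.57 -0.21]
```

Call:
{"fn": "play_rows", "kwargs": {"motion": [[[2,1.7,1,0,0,0],[4,3.4,2,0,0,0],[6.1,5,3.7,0,0,0],[6.1,5,3.7,0,-0.5,0],[6.1,5,3.7,0,-0.5,0]]]}}

```text
time: 3.6
tool_pos: [600.6, -19.5, 228.8]
tcp_rot: [157.1, 12.2, 113.2]
ft_force: [-0.0, -0.6, -0.0]
finger_gap: 20.0
grip_force: 49.0
```

```bash
python3 -c "
from h import *
from bench import optics
go(M+axis()*75,neckR(29.4))
T=optics.snapshot('top');S=optics.snapshot('side')
pickle.dump((T,S),open('pics/h.pkl','wb'))
i=np.hstack([crop(T,288,145,60,90,400,600),crop(S,259,160,60,90,400,600)])
cv2.imwrite('pics/c4.png',i)
a=axis()
for d in (32,75-12.8,75-12.8+6):
  print(d,proj(T,M+a*d).round(1),proj(S,M+a*d).round(1))
"
```

```text
t 3.6 pos [600.6 -19.5 228.8] rot [157.1  12.2 113.2] q [ -7.9 -16.6 112.1   2.3  58.8 -34.3] F [-0.  -0.6 -0. ] gap 20.0
-> shift [-0.01  0.3  -0.2 ] turn [-0.49 -0.29 -0.23]
32 [288.2 157.4] [262.9 166.6]
62.2 [288.2 160.2] [266.5 160.4]
68.2 [288.2 160.7] [267.3 159.1]
```

View pics/c4.png

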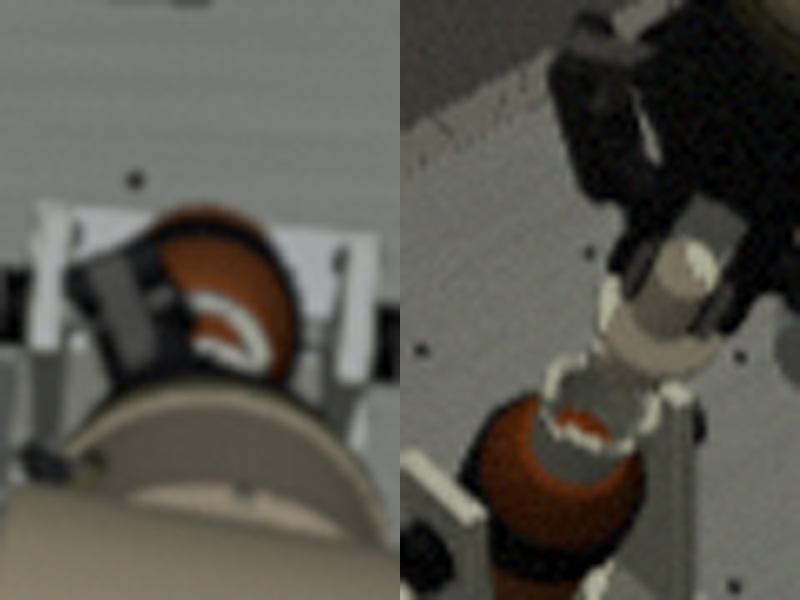

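The side view shows the stopper aligned with the neck axis, its flange at px ≈(268,165) above the mouth at ≈(259,174). I'll lower it along the axis and watch the force.

Call:
{"fn": "play_rows", "kwargs": {"motion": [[[0,0.3,0,-0.5,-0.3,-0.2],[0,0.3,1.2,-0.5,-0.3,-0.2],[0,0.3,2.4,-0.5,-0.3,-0.2],[0,0.3,3.2,-0.5,-0.3,-0.2],[0,0.3,3.6,-0.5,-0.3,-0.2]]]}}

```text
time: 4.2
tool_pos: [618.4, -20.0, 195.0]
tcp_rot: [156.8, 12.5, 113.2]
ft_force: [-0.7, -0.4, -1.5]
finger_gap: 20.3
grip_force: 49.0
```

```bash
cat >> h.py <<'E'
def st():
    from bench import sensors
    s=sensors.sense();C=Ro.from_euler("xyz",s["tcp_rot"],degrees=True);e=s["tool_pos"]-M
    a=axis();ys=np.array([-np.sin(yw),np.cos(yw),0]);B=np.c_[np.cross(ys,a),ys,a]
    print("seat d",round(e@a-12.8,1),"lat xy",(B.T@e)[:2].round(1),"F neck",(B.T@s["ft_force"]).round(1),"Ftool",C.inv().apply(s["ft_force"]).round(1),"Mtool",C.inv().apply(s["wrist_torque"]).round(2),"gap",round(s["finger_gap"],1))
E
python3 -c "
from h import *
go(M+axis()*(12.8+10),neckR(29.4));st()"
```

```text
t 4.2 pos [618.4 -20.  195. ] rot [156.8  12.5 113.2] q [ -7.7 -12.5 112.4   2.3  53.9 -34.3] F [-0.7 -0.4 -1.5] gap 20.3
-> shift [-0.01  0.2   1.21] turn [-0.14 -0.05 -0.15]
seat d 22.1 lat xy [-1.8 -0.9] F neck [-1.3 -0.5 -1.1] Ftool [ 0.2 -1.3  1.1] Mtool [0.25 0.13 0.03] gap 20.3
```

Call:
{"fn": "play_rows", "kwargs": {"motion": [[[0,0.2,0.4,0,0,0],[0,0.2,0.8,0,0,0],[0,0.2,1.1,0,0,0],[0,0.2,1.3,0,0,0]]]}}

```text
time: 4.6
tool_pos: [626.4, -19.3, 186.3]
tcp_rot: [156.6, 12.6, 113.2]
ft_force: [-0.3, 0.1, -0.5]
finger_gap: 20.1
grip_force: 49.0
```

```bash
python3 -c "
from h import *
st()"
```

```text
seat d 10.8 lat xy [1.5 0.3] F neck [-0.5  0.1 -0.3] Ftool [ 0.3 -0.4  0.3] Mtool [0.23 0.09 0.04] gap 20.1
```

Call:
{"fn": "play_rows", "kwargs": {"motion": [[[0,-0.1,0.2,0,0,0],[0,-0.1,0.4,0,0,0],[0,-0.1,0.6,0,0,0],[0,-0.1,0.6,0,0,0]]]}}

```text
time: 5.0
tool_pos: [628.2, -20.0, 180.5]
tcp_rot: [156.6, 12.6, 113.2]
ft_force: [0.6, 0.5, -0.1]
finger_gap: 20.2
grip_force: 49.0
```

```bash
python3 -c "
from h import *
st()"
```

```text
seat d 4.8 lat xy [ 0.6 -0.3] F neck [ 0.4  0.5 -0.3] Ftool [0.2 0.6 0.3] Mtool [ 0.17  0.09 -0.01] gap 20.2
```

Call:
{"fn": "play_rows", "kwargs": {"motion": [[[0,0,0.2,0,0,0],[0,0,0.3,0,0,0],[0,0,0.4,0,0,0],[0,0,0.4,0,0,0]]]}}

```text
time: 5.4
tool_pos: [629.7, -20.1, 177.9]
tcp_rot: [156.6, 12.6, 113.2]
ft_force: [-11.2, 0.8, 6.7]
finger_gap: 20.6
grip_force: 50.5
```

```bash
python3 -c "
from h import *
st()"
```

```text
seat d 1.8 lat xy [ 0.8 -0.2] F neck [-7.   0.1 11. ] Ftool [  3.5  -6.1 -11. ] Mtool [ 0.96  0.47 -0.01] gap 20.6
```

Call:
{"fn": "play_rows", "kwargs": {"motion": [[[0.02,-0.05,-0.04,0,0,0],[0.02,-0.05,-0.04,0,0,4],[0.02,-0.05,-0.04,0,0,8],[0.02,-0.05,-0.04,0,0,8]]]}}

```text
time: 5.8
tool_pos: [629.7, -20.0, 178.0]
tcp_rot: [155.1, 9.3, 105.7]
ft_force: [-1.9, -0.2, 4.8]
finger_gap: 20.4
grip_force: 49.4
```

```bash
python3 -c "
from h import *
st()"
```

```text
seat d 1.9 lat xy [ 0.8 -0.2] F neck [ 0.5 -0.3  5.2] Ftool [-0.5  0.3 -5.2] Mtool [0.18 0.15 0.02] gap 20.4
```

Call:
{"fn": "play_rows", "kwargs": {"motion": [[[0,0,0.03,0,0,-5],[0,0,0.03,0,0,-10],[0,0,0.03,0,0,-15],[0,0,0.03,0,0,-20],[0,0,0.03,0,0,-20]]]}}

```text
time: 6.3
tool_pos: [628.9, -19.8, 177.1]
tcp_rot: [159.7, 17.1, 125.0]
ft_force: [-8.5, 1.9, 6.6]
finger_gap: 20.7
grip_force: 50.3
```

```bash
python3 -c "
from h import *
st()"
```

```text
seat d 1.4 lat xy [-0.3 -0. ] F neck [-4.8  1.3  9.8] Ftool [ 4.2 -2.7 -9.8] Mtool [0.66 0.98 0.14] gap 20.7
```

Call:
{"fn": "play_rows", "kwargs": {"motion": [[[-0.04,0,0,0,0,-5],[-0.04,0,0,0,0,-10],[-0.04,0,0,0,0,-15],[-0.04,0,0,0,0,-20],[-0.04,0,0,0,0,-20]]]}}

```text
time: 6.8
tool_pos: [631.0, -20.8, 178.5]
tcp_rot: [166.6, 23.2, 145.2]
ft_force: [4.9, -1.3, 2.6]
finger_gap: 20.4
grip_force: 49.1
```

```bash
python3 -c "
from h import *
st()"
```

```text
seat d 1.8 lat xy [ 2.2 -0.8] F neck [ 5.6 -1.   0.1] Ftool [-5.4  1.8 -0.1] Mtool [-0.29 -0.84  0.16] gap 20.4
```

```bash
cat >> h.py <<'E'
def nd(dx,dy,dz):
    from bench import sensors
    s=sensors.sense();C=Ro.from_euler("xyz",s["tcp_rot"],degrees=True)
    a=axis();ys=np.array([-np.sin(yw),np.cos(yw),0]);B=np.c_[np.cross(ys,a),ys,a]
    xx=C.apply([1,0,0])
    print("tilt err (deg, neck x,y)",np.degrees(B.T@np.cross(-a,C.apply([0,0,1])))[:2].round(2),"ang",round(np.degrees(np.arctan2(-xx@B[:,0],xx@B[:,1])),1),"shift cm",(C.inv().apply(B@[dx,dy,dz])/10).round(3))
E
python3 -c "
from h import *
nd(-1.2,.6,-.8)"
```

```text
tilt err (deg, neck x,y) [-0.05 -0.23] ang 61.4 shift cm [ 0.134 -0.005  0.079]
```

Call:
{"fn": "play_rows", "kwargs": {"motion": [[[0.13,0,0.06,0,0,0],[0.13,0,0.08,0,0,0],[0.13,0,0.08,0,0,0]]]}}

```text
time: 7.1
tool_pos: [630.9, -20.7, 178.4]
tcp_rot: [166.5, 23.2, 144.9]
ft_force: [3.4, -3.0, 6.7]
finger_gap: 20.3
grip_force: 49.5
```

```bash
python3 -c "
from h import *
st()"
```

```text
seat d 1.7 lat xy [ 2.1 -0.7] F neck [ 6.2 -2.7  4.4] Ftool [-6.8  0.6 -4.4] Mtool [ 0.02 -1.01  0.18] gap 20.3
```

Call:
{"fn": "play_rows", "kwargs": {"motion": [[[0,0,-0.3,0,0,0],[0,0,-0.7,0,0,0],[0,0,-0.7,0,0,0],[0,0,-0.7,0,0,0]]]}}

```text
time: 7.5
tool_pos: [626.1, -19.7, 182.4]
tcp_rot: [166.6, 23.0, 145.0]
ft_force: [-0.1, -0.3, 4.2]
finger_gap: 20.4
grip_force: 49.9
```

```bash
python3 -c "
from h import *
st();nd(0,0,0)
from bench import optics
S=optics.snapshot('side')
i=np.hstack([crop(S,262,168,60,90,400,600),crop(S,262,172,30,45,400,600)])
cv2.imwrite('pics/c5.png',i)
"
```

```text
seat d 7.4 lat xy [-0.5 -0. ] F neck [ 1.7 -0.4  3.8] Ftool [-1.7  0.5 -3.8] Mtool [-0.04 -0.12  0.01] gap 20.4
tilt err (deg, neck x,y) [-0.04 -0.05] ang 61.2 shift cm [0. 0. 0.]
```

View pics/c5.png

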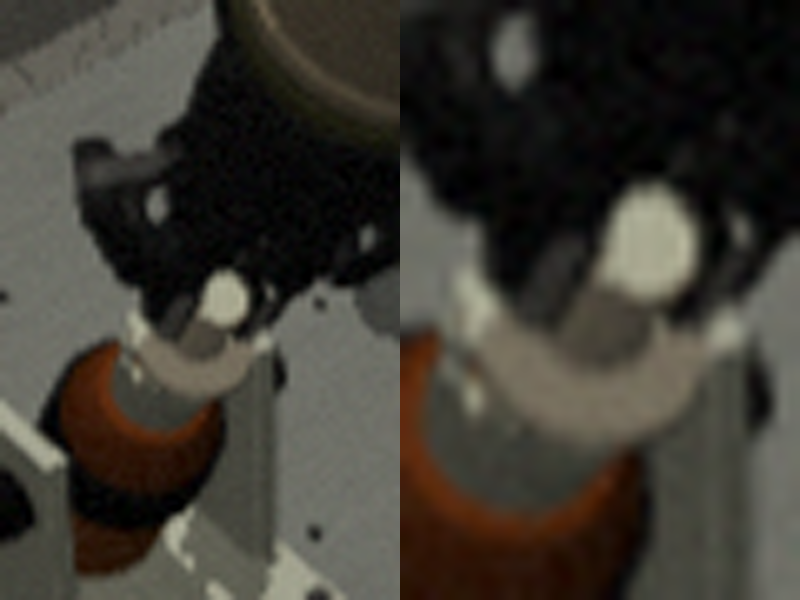

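Call:
{"fn": "play_rows", "kwargs": {"motion": [[[0,0,-0.2,0,0,0],[0,0,-0.2,0,0,0],[0,0,-0.2,0,0,0]]]}}

```text
time: 7.85
tool_pos: [625.0, -19.5, 183.8]
tcp_rot: [166.6, 22.9, 145.0]
ft_force: [1.9, -0.3, 0.7]
finger_gap: 20.0
grip_force: 49.4
```

```bash
python3 -c "
from h import *
st();nd(1,0,0)
S=pickle.load(open('pics/side0.pkl','rb'))
from bench import sensors
p=sensors.sense()['tool_pos']
p1=np.array([600.6,-19.5,228.8]);p2=np.array([626.1,-19.7,182.4])
print(proj(S,p1-axis()*25.2),proj(S,p2-axis()*-25.2),proj(S,p1+axis()*25.2))
"
```

```text
seat d 9.2 lat xy [-0.9  0.1] F neck [ 2.1 -0.1 -0.3] Ftool [-1.9  0.9  0.3] Mtool [-0.07 -0.32 -0.03] gap 20.0
tilt err (deg, neck x,y) [-0.03 -0.02] ang 61.3 shift cm [-0.088  0.048  0.   ]
[265.99308555 164.0548987 ] [264.65668289 164.03204439] [272.37037065 153.22244055]
```

```bash
python3 -c "
from h import *
from bench import optics
S=optics.snapshot('side');S0=pickle.load(open('pics/side0.pkl','rb'));T0,S1=pickle.load(open('pics/h.pkl','rb'))
def m(s):
    h=cv2.cvtColor(s['pixels'][160:215,230:290],cv2.COLOR_RGB2HSV);k=((h[...,0]<15)&(h[...,1]>130)&(h[...,2]>35)).astype(np.uint8)
    y,x=np.nonzero(k);return len(x),x.min()+230,x.max()+230,y.min()+160,y.max()+160,x.mean()+230,y.mean()+160
for s in(S0,S1,S):print(m(s))
i=np.hstack([crop(s,257,180,40,60,260,390) for s in (S0,S1,S)])
cv2.imwrite('pics/c6.png',i)"
```

```text
(289, np.int64(241), np.int64(263), np.int64(175), np.int64(208), np.float64(249.3425605536332), np.float64(189.38754325259515))
(305, np.int64(241), np.int64(263), np.int64(175), np.int64(208), np.float64(249.64262295081966), np.float64(189.66229508196722))
(279, np.int64(241), np.int64(263), np.int64(175), np.int64(208), np.float64(249.1720430107527), np.float64(190.27956989247312))
```

View pics/c6.png

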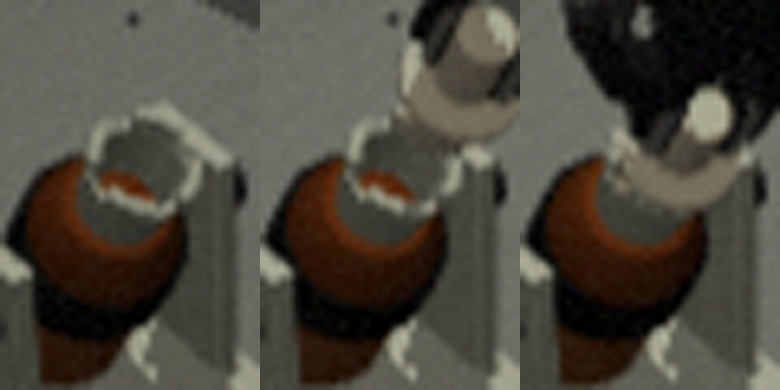

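The third panel shows the flange sitting close over the collar, with the fingers higher on the grip than before. The stopper stayed in the neck while the fingers slid up it. I'll release, back off and look.

Call:
{"fn": "play_rows", "kwargs": {"motion": [[[0,0,0,0,0,0],[0,0,0,0,0,0],[0,0,0,0,0,0],[0,0,0,0,0,0]]], "jaw": 0.6}}

```text
time: 8.3
tool_pos: [624.7, -19.5, 183.5]
tcp_rot: [166.6, 22.9, 145.0]
ft_force: [0.4, -0.6, -0.0]
finger_gap: 51.5
grip_force: 0.0
```

Call:
{"fn": "play_rows", "kwargs": {"motion": [[[0,0,-3,0,0,0],[0,0,-7,0,0,0],[0,0,-11,0,0,0],[0,0,-15,0,0,0]]]}}

```text
time: 8.7
tool_pos: [557.4, -15.3, 319.4]
tcp_rot: [166.6, 22.9, 145.0]
ft_force: [-0.4, -0.2, -0.3]
finger_gap: 51.1
grip_force: 0.0
```

```bash
python3 -c "
from h import *
go([450,-20,330],neckR(61.3))"
```

```text
t 8.7 pos [557.4 -15.3 319.4] rot [166.6  22.9 145. ] q [ -8.2 -26.4 110.3   2.2  69.8 -66.2] F [-0.4 -0.2 -0.3] gap 51.1
-> shift [ 7.45 -5.37 -5.7 ] turn [-0.03  0.01 -0.02]
```

Call:
{"fn": "play_rows", "kwargs": {"motion": [[[3,-2,-2,0,0,0],[6,-4,-4,0,0,0],[9,-6,-6,0,0,0],[9,-6,-6,0,0,0]]]}}

```text
time: 9.1
tool_pos: [432.7, -17.2, 327.3]
tcp_rot: [166.5, 23.3, 145.0]
ft_force: [-0.2, 0.5, 0.5]
finger_gap: 51.2
grip_force: 0.0
```

```bash
python3 -c "
from h import *
from bench import optics
S=optics.snapshot('side');T=optics.snapshot('top');pickle.dump((T,S),open('pics/r.pkl','wb'))
go([450,-20,330],neckR(61.3))
i=np.hstack([crop(T,288,153,40,60,400,600),crop(S,259,174,40,60,400,600)])
cv2.imwrite('pics/c7.png',i)
"
```

```text
t 9.2 pos [435.  -17.4 325.6] rot [166.5  23.2 145. ] q [-12.3 -49.7 123.5   3.9  79.8 -69.8] F [ 0.4 -1.1  0.1] gap 51.1
-> shift [-1.45  0.6   0.28] turn [ 0.06  0.25 -0.04]
```

View pics/c7.png

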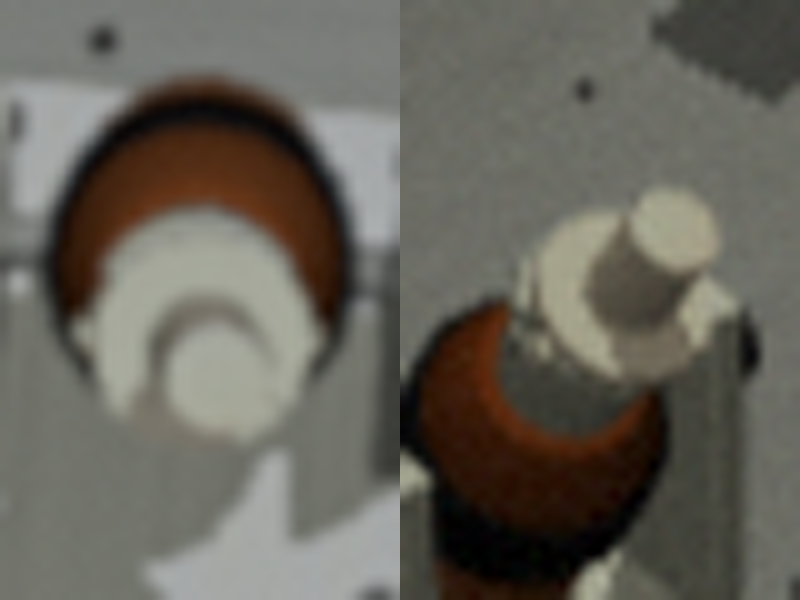

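```bash
python3 -c "
from h import *
T,S=pickle.load(open('pics/r.pkl','rb'))
g,e=tri(T,(288.85,160.05),S,(266.25,166.05));f,e2=tri(T,(288.25,154.75),S,(260.25,173.05))
print(g,e,f,e2,np.linalg.norm(g-f));a=(g-f)/np.linalg.norm(g-f);print('axis',a,'lean',np.arccos(a[2]))
m,e3=tri(T,(287.5,154.0),S,(258.7,174.5));print('mouth',m,e3,'flange rel mouth',f-m)
P=np.array([669.5,-21.8,95])
for l in(.4,.46,.52,.58):
  b=axis(l);print(l,'home griptop T',proj(T,P+b*116).round(1),'S',proj(S,P+b*116).round(1),'flangetop',proj(T,P+b*84).round(1),proj(S,P+b*84).round(1),'mouth',proj(T,P+b*78).round(1),proj(S,P+b*78).round(1))
"
```

```text
[613.42532038 -21.04865463 199.10988219] 2.0118724986961625 [634.24591179 -20.67010773 164.51714333] 1.9634907405040163 40.37694771209113
axis [-0.51565541 -0.00937532  0.85674477] lean 0.5418718923057644
mouth [637.78431026 -19.14961386 158.46662315] 1.4036300511676858 flange rel mouth [-3.53839847 -1.52049387  6.05052018]
0.4 home griptop T [288.3 154.5] S [261.8 163.1] flangetop [288.3 152.7] [258.7 170. ] mouth [288.3 152.4] [258.2 171.3]
0.46 home griptop T [288.  158.1] S [263.6 165.5] flangetop [288.  155.3] [260.  171.7] mouth [288.1 154.8] [259.3 172.9]
0.52 home griptop T [287.6 161.7] S [265.4 168. ] flangetop [287.8 157.8] [261.2 173.5] mouth [287.8 157.1] [260.5 174.5]
0.58 home griptop T [287.3 165.1] S [267.1 170.5] flangetop [287.6 160.2] [262.4 175.3] mouth [287.6 159.3] [261.6 176.2]
```

The lugs (top px (80,330) and (325,335) in the crop) still lie along the slot direction, although the tool turned about 32° further. So they are locked in the slots, and the fingers slipped on the grip. The stopper leans slightly with slack. I'll press it home along the axis with shut fingers.

```bash
python3 -c "
from h import *
go(M+axis()*(38+1.8+20)+np.array([-1.5,0,0]),neckR(61.3))"
```

```text
t 9.2 pos [435.  -17.4 325.6] rot [166.5  23.2 145. ] q [-12.3 -49.7 123.5   3.9  79.8 -69.8] F [ 0.4 -1.1  0.1] gap 51.1
-> shift [-8.83  5.93 17.32] turn [ 0.06  0.25 -0.04]
```

Call:
{"fn": "play_rows", "kwargs": {"motion": [[[-2,1.5,4,0,0,0],[-4,3,8,0,0,0],[-6,4,12,0,0.2,0],[-7,4.5,14,0,0.2,0],[-7,4.5,14,0,0.2,0]]], "jaw": 0.0}}

```text
time: 9.7
tool_pos: [571.6, -19.4, 229.3]
tcp_rot: [166.9, 22.3, 145.2]
ft_force: [-0.9, 0.4, -0.4]
finger_gap: -0.0
grip_force: 0.0
```

```bash
python3 -c "
from h import *
go(M+axis()*(38+1.8+12)+np.array([-1.5,0,0]),neckR(61.3));st()"
```

```text
t 9.7 pos [571.6 -19.4 229.3] rot [166.9  22.3 145.2] q [ -8.6 -21.7 116.    2.7  60.2 -67.2] F [-0.9  0.4 -0.4] gap -0.0
-> shift [-2.27  1.58  3.37] turn [-0.23 -0.67 -0.03]
seat d 73.6 lat xy [-28.5  -3.1] F neck [-1.   0.3  0.1] Ftool [ 1.1 -0.2 -0.1] Mtool [ 0.09  0.2  -0.02] gap -0.0
```

Move laterally first, then approach along the axis.

Call:
{"fn": "play_rows", "kwargs": {"motion": [[[-1.2,0.8,0,-0.2,-0.6,0],[-2.3,1.6,0.5,-0.2,-0.6,0],[-2.3,1.6,2,-0.2,-0.6,0],[-2.3,1.6,3,-0.2,-0.6,0],[-2.3,1.6,3,-0.2,-0.6,0]]]}}

```text
time: 10.2
tool_pos: [609.7, -19.0, 220.0]
tcp_rot: [166.4, 23.3, 145.0]
ft_force: [-0.7, 0.0, -1.0]
finger_gap: -0.1
grip_force: 0.0
```

```bash
python3 -c "
from h import *
st();nd(1,0,0)"
```

```text
seat d 48.4 lat xy [ 1.5 -0.4] F neck [-1.1 -0.  -0.6] Ftool [ 0.9 -0.5  0.6] Mtool [0.11 0.21 0.01] gap -0.1
tilt err (deg, neck x,y) [-0.04 -0.38] ang 61.3 shift cm [-0.088  0.048  0.001]
```

Call:
{"fn": "play_rows", "kwargs": {"motion": [[[0.2,-0.1,0.5,0,0,0],[0.2,-0.1,1.0,0,0,0],[0.2,-0.1,1.4,0,0,0],[0.2,-0.1,1.5,0,0,0]]]}}

```text
time: 10.6
tool_pos: [614.6, -19.4, 206.2]
tcp_rot: [166.4, 23.3, 144.9]
ft_force: [0.2, -0.0, -0.7]
finger_gap: -0.2
grip_force: 0.0
```

```bash
python3 -c "
from h import *
st()"
```

```text
seat d 33.8 lat xy [-0.2 -0.4] F neck [-0.1 -0.  -0.8] Ftool [ 0.1 -0.1  0.8] Mtool [0.12 0.21 0.01] gap -0.2
```

Call:
{"fn": "play_rows", "kwargs": {"motion": [[[0,0,0.2,0,0,0],[0,0,0.4,0,0,0],[0,0,0.5,0,0,0],[0,0,0.5,0,0,0]]]}}

```text
time: 11.0
tool_pos: [617.9, -19.8, 203.8]
tcp_rot: [166.3, 23.5, 144.9]
ft_force: [-3.4, -0.6, 4.8]
finger_gap: 0.2
grip_force: 3.0
```

```bash
python3 -c "
from h import *
st()"
```

```text
seat d 30.2 lat xy [ 1.7 -0.6] F neck [-0.9 -0.8  5.7] Ftool [ 0.3 -1.1 -5.8] Mtool [ 0.18  0.2  -0.01] gap 0.2
```

Call:
{"fn": "play_rows", "kwargs": {"motion": [[[0,0,0.05,0,0,0],[0,0,0.1,0,0,0],[0,0,0.1,0,0,0],[0,0,0.1,0,0,0]]]}}

```text
time: 11.4
tool_pos: [618.6, -19.9, 203.7]
tcp_rot: [166.3, 23.5, 144.9]
ft_force: [-4.6, -1.8, 8.2]
finger_gap: 0.0
grip_force: 5.0
```

```bash
python3 -c "
from h import *
st()"
```

```text
seat d 29.8 lat xy [ 2.3 -0.8] F neck [-0.4 -2.   9.3] Ftool [-0.7 -1.9 -9.3] Mtool [0.31 0.16 0.02] gap 0.0
```

Axial force is 9.3 N, but contact came about 3 mm higher than the first one and slid on the leaning top, so the stopper isn't flush yet. I'll back off and regrip, closing along the lean direction with a stronger squeeze to straighten it.

Call:
{"fn": "play_rows", "kwargs": {"motion": [[[0,0,-1.5,0,0,0],[0,0,-3,0,0,8],[0,0,-4,0,0,16],[0,0,-4,0,0,24],[0,0,-4,0,0,32]]], "jaw": 0.5}}

```text
time: 11.9
tool_pos: [599.7, -18.5, 237.8]
tcp_rot: [156.1, 12.7, 112.7]
ft_force: [0.6, 0.0, 0.4]
finger_gap: 42.7
grip_force: 0.0
```

Call:
{"fn": "play_rows", "kwargs": {"motion": [[[0,0,0,0,0,8],[0,0,0,0,0,16],[0,0,0,0,0,24],[0,0,0,0,0,29],[0,0,0,0,0,29]]]}}

```text
time: 12.4
tool_pos: [599.5, -18.4, 237.0]
tcp_rot: [153.2, 0.1, 86.7]
ft_force: [-1.0, 0.0, -0.3]
finger_gap: 42.8
grip_force: 0.0
```

```bash
python3 -c "
from h import *
st();nd(0,0,0);go(M+axis()*(19),neckR(0))"
```

```text
seat d 68.2 lat xy [-0.1 -0.4] F neck [-1.1 -0.   0.2] Ftool [-0.  -1.1 -0.2] Mtool [ 0.19  0.06 -0.01] gap 42.8
tilt err (deg, neck x,y) [-0.05 -0.48] ang 0.2 shift cm [0. 0. 0.]
t 12.4 pos [599.5 -18.4 237. ] rot [1.532e+02 1.000e-01 8.670e+01] q [ -7.8 -18.  112.7   2.2  58.6  -5.2] F [-1.   0.  -0.3] gap 42.8
-> shift [ 0.04 -0.04  6.2 ] turn [0.48 0.05 0.2 ]
```

Call:
{"fn": "play_rows", "kwargs": {"motion": [[[0,-0.1,2,0.4,0,0],[0,-0.1,4,0.4,0,0],[0,-0.1,5.5,0.4,0,0],[0,-0.1,6,0.4,0,0],[0,-0.1,6,0.4,0,0]]]}}

```text
time: 12.9
tool_pos: [625.1, -19.9, 182.0]
tcp_rot: [153.7, 0.2, 86.8]
ft_force: [0.2, -1.2, -0.3]
finger_gap: 42.9
grip_force: 0.0
```

Call:
{"fn": "play_rows", "kwargs": {"motion": [[[0,0,0,0,0,0],[0,0,0,0,0,0],[0,0,0,0,0,0],[0,0,0,0,0,0]]], "jaw": 0.0, "squeeze": 110}}

```text
time: 13.3
tool_pos: [625.8, -20.0, 184.2]
tcp_rot: [153.5, 0.2, 86.7]
ft_force: [-5.9, 1.0, 4.8]
finger_gap: 18.0
grip_force: 107.6
```

```bash
python3 -c "
from h import *
st();nd(0,0,0)"
```

```text
seat d 9.1 lat xy [ 0.1 -0.4] F neck [-3.2  0.7  7. ] Ftool [ 0.7 -3.1 -7. ] Mtool [0.61 0.03 0.06] gap 18.0
tilt err (deg, neck x,y) [-0.05 -0.15] ang 0.3 shift cm [0. 0. 0.]
```

Call:
{"fn": "play_rows", "kwargs": {"motion": [[[0,0,0.1,0,0,0],[0,0,0.1,0,0,4],[0,0,0.1,0,0,8],[0,0,0.1,0,0,8]]]}}

```text
time: 13.7
tool_pos: [627.3, -20.2, 184.4]
tcp_rot: [153.6, -3.5, 79.4]
ft_force: [-2.9, 0.6, 7.4]
finger_gap: 18.2
grip_force: 107.9
```

```bash
python3 -c "
from h import *
st();nd(1,0,0)"
```

```text
seat d 8.7 lat xy [ 1.5 -0.5] F neck [0.6 0.5 8. ] Ftool [ 0.5  0.6 -8. ] Mtool [ 0.17 -0.16 -0.  ] gap 18.2
tilt err (deg, neck x,y) [-0.06 -0.29] ang -7.9 shift cm [0.014 0.099 0.001]
```

Call:
{"fn": "play_rows", "kwargs": {"motion": [[[0,0,0,0,0,-5],[0,0,0,0,0,-10],[0,0,0,0,0,-15],[0,0,0,0,0,-15]]]}}

```text
time: 14.1
tool_pos: [625.4, -20.6, 183.5]
tcp_rot: [153.8, 3.4, 93.1]
ft_force: [-21.2, -2.1, 16.7]
finger_gap: 18.2
grip_force: 110.2
```

```bash
python3 -c "
from h import *
st();nd(1,0,0)"
```

```text
seat d 8.7 lat xy [-0.6 -1. ] F neck [-11.4  -3.3  24.2] Ftool [ -1.9 -11.8 -24.2] Mtool [ 2.33 -0.37  0.2 ] gap 18.2
tilt err (deg, neck x,y) [-0.1  -0.03] ang 7.5 shift cm [-0.013  0.099  0.   ]
```

Call:
{"fn": "play_rows", "kwargs": {"motion": [[[0,0.1,-0.2,0,0,0],[0,0.2,-0.5,0,0,3],[0,0.2,-0.8,0,0,7],[0,0.2,-1.0,0,0,7],[0,0.2,-1.0,0,0,7]]]}}

```text
time: 14.6
tool_pos: [623.6, -19.7, 192.4]
tcp_rot: [153.5, 0.2, 86.8]
ft_force: [0.1, -0.3, -1.1]
finger_gap: 18.5
grip_force: 108.1
```

```bash
python3 -c "
from h import *
from bench import optics
st();nd(1,0,0)
S=optics.snapshot('side')
pickle.dump(S,open('pics/l.pkl','wb'))
def grip(s,n):
    x0,y0=245,150;im=cv2.resize(s['pixels'][y0:190,x0:285],None,fx=8,fy=8,interpolation=cv2.INTER_CUBIC)
    h=cv2.cvtColor(im,cv2.COLOR_RGB2HSV);m=((h[...,2]>135)&(h[...,1]<70)).astype(np.uint8)*255
    cs,_=cv2.findContours(m,cv2.RETR_EXTERNAL,cv2.CHAIN_APPROX_NONE)
    for c in cs:
        if cv2.contourArea(c)>800:
            b=cv2.boundingRect(c);print(n,'c',np.round([x0+(b[0]+b[2]/2)/8,y0+(b[1]+b[3]/2)/8],1),'wh',b[2]/8,b[3]/8,'A',cv2.contourArea(c)/64)
grip(S,'now');T,S2=pickle.load(open('pics/r.pkl','rb'));grip(S2,'rel');T,S1=pickle.load(open('pics/h.pkl','rb'));grip(S1,'hover')
"
```

```text
seat d 17.5 lat xy [ 1.7 -0.2] F neck [-0.4 -0.3 -1. ] Ftool [-0.3 -0.4  1. ] Mtool [0.21 0.02 0.02] gap 18.5
tilt err (deg, neck x,y) [-0.05 -0.13] ang 0.4 shift cm [-0.001  0.1    0.   ]
now c [255.6 168.5] wh 5.125 8.25 A 24.9921875
rel c [269.8 175.1] wh 5.5 6.75 A 18.8515625
rel c [255.9 173.2] wh 10.125 16.25 A 74.515625
rel c [266.5 166.9] wh 9.0 8.0 A 51.515625
hover c [260.3 160.6] wh 2.875 7.75 A 14.4140625
hover c [274.2 154.9] wh 4.625 6.75 A 17.625
```

Call:
{"fn": "play_rows", "kwargs": {"motion": [[[0,0,0.3,0,0,0],[0,0,0.6,0,0,0],[0,0,0.75,0,0,0],[0,0,0.75,0,0,0]]]}}

```text
time: 15.05
tool_pos: [627.2, -19.2, 188.2]
tcp_rot: [153.5, 0.2, 86.8]
ft_force: [-22.2, 4.3, 23.8]
finger_gap: 18.2
grip_force: 112.2
```

```bash
python3 -c "
from h import *
st()"
```

```text
seat d 12.1 lat xy [3.  0.5] F neck [-9.5  2.9 31.3] Ftool [  3.   -9.4 -31.4] Mtool [2.25 0.11 0.13] gap 18.2
```

Call:
{"fn": "play_rows", "kwargs": {"motion": [[[0,0,0.1,0,0,0],[0,0,0.2,0,0,0],[0,0,0.2,0,0,0]]]}}

```text
time: 15.35
tool_pos: [628.0, -19.0, 187.6]
tcp_rot: [153.5, 0.1, 86.8]
ft_force: [-33.4, 6.5, 33.5]
finger_gap: 18.4
grip_force: 114.0
```

```bash
python3 -c "
from h import *
st()"
```

```text
seat d 11.3 lat xy [3.5 0.8] F neck [-15.4   4.4  45. ] Ftool [  4.5 -15.2 -45.1] Mtool [3.29 0.16 0.28] gap 18.4
```

Call:
{"fn": "play_rows", "kwargs": {"motion": [[[0,0,-0.3,0,0,0],[0,0,-0.5,0,0,0],[0,-0.1,-0.5,0,0,0],[0,-0.15,-0.5,0,0,0]]]}}

```text
time: 15.75
tool_pos: [625.3, -19.6, 189.3]
tcp_rot: [153.4, 0.2, 86.8]
ft_force: [-3.9, 1.8, 8.6]
finger_gap: 18.4
grip_force: 109.4
```

```bash
python3 -c "
from h import *
st();nd(1,0,0)"
```

```text
seat d 13.9 lat xy [ 1.8 -0. ] F neck [0.2 1.5 9.4] Ftool [ 1.5  0.3 -9.4] Mtool [0.04 0.02 0.  ] gap 18.4
tilt err (deg, neck x,y) [-0.04 -0.28] ang 0.3 shift cm [-0.001  0.1    0.   ]
```

Contact is now about 6 mm higher than before, with the lugs riding on the collar and the load centred. So the earlier level was the slot level. I'll turn by feel with a light push.

Call:
{"fn": "play_rows", "kwargs": {"motion": [[[0,0,0,0,0,3],[0,0,0,0,0,6],[0,0,0,0,0,9],[0,0,0,0,0,9]]]}}

```text
time: 16.15
tool_pos: [623.9, -19.6, 186.6]
tcp_rot: [153.9, -3.8, 78.6]
ft_force: [-0.2, 0.7, -0.5]
finger_gap: 18.2
grip_force: 108.5
```

```bash
python3 -c "
from h import *
st();nd(1,0,0)"
```

```text
seat d 12.2 lat xy [-0.6 -0.1] F neck [-0.4  0.7 -0.4] Ftool [ 0.7 -0.5  0.4] Mtool [ 0.29 -0.05 -0.01] gap 18.2
tilt err (deg, neck x,y) [-0.04 -0.04] ang -8.7 shift cm [0.015 0.099 0.   ]
```

The force vanished at angle −8.7°: the lugs have dropped. I'll re-centre and go down gently.

Call:
{"fn": "play_rows", "kwargs": {"motion": [[[0.02,0.2,0.1,0,0,0],[0.02,0.2,0.2,0,0,0],[0.02,0.2,0.3,0,0,0],[0.02,0.2,0.3,0,0,0]]]}}

```text
time: 16.55
tool_pos: [627.2, -20.0, 185.2]
tcp_rot: [153.8, -3.8, 78.7]
ft_force: [-0.1, 0.1, 0.1]
finger_gap: 18.5
grip_force: 108.5
```

```bash
python3 -c "
from h import *
st();nd(1,0,0)"
```

```text
seat d 9.5 lat xy [ 1.7 -0.3] F neck [-0.   0.1  0.1] Ftool [ 0.1 -0.  -0.1] Mtool [ 0.28 -0.06  0.  ] gap 18.5
tilt err (deg, neck x,y) [-0.05 -0.06] ang -8.7 shift cm [0.015 0.099 0.   ]
```

Call:
{"fn": "play_rows", "kwargs": {"motion": [[[0,0,0.1,0,0,0],[0,0,0.15,0,0,0],[0,0,0.15,0,0,0]]]}}

```text
time: 16.85
tool_pos: [627.7, -19.8, 184.7]
tcp_rot: [153.8, -3.8, 78.7]
ft_force: [-7.4, 1.4, 6.7]
finger_gap: 18.3
grip_force: 109.1
```

```bash
python3 -c "
from h import *
st()"
```

```text
seat d 8.8 lat xy [ 2.  -0.1] F neck [-3.7  1.   9.4] Ftool [ 0.4 -3.8 -9.4] Mtool [ 0.98 -0.09  0.09] gap 18.3
```

Call:
{"fn": "play_rows", "kwargs": {"motion": [[[0,0,0,0,0,0],[0,0,0,0,0,0],[0,0,0,0,0,0],[0,0,0,0,0,0]]], "jaw": 0.5}}

```text
time: 17.25
tool_pos: [627.8, -20.1, 183.9]
tcp_rot: [153.8, -3.8, 78.6]
ft_force: [-0.3, -0.0, -0.2]
finger_gap: 42.8
grip_force: 0.0
```

Call:
{"fn": "play_rows", "kwargs": {"motion": [[[0,0,-1.5,0,0,0],[0,0,-3,0,0,0],[0,0,-4,0,0,0],[0,0,-4,0,0,0]]]}}

```text
time: 17.65
tool_pos: [610.7, -19.0, 222.0]
tcp_rot: [153.7, -3.8, 78.7]
ft_force: [-0.0, 0.8, 0.5]
finger_gap: 42.8
grip_force: 0.0
```

Call:
{"fn": "play_rows", "kwargs": {"motion": [[[0,0,0,0,0,0],[0,0,0,0,0,0],[0,0,0,0,0,0],[0,0,0,0,0,0]]], "jaw": 0.0}}

```text
time: 18.05
tool_pos: [609.8, -18.9, 219.1]
tcp_rot: [153.9, -3.8, 78.6]
ft_force: [0.2, -0.7, 0.5]
finger_gap: 0.5
grip_force: 0.0
```

```bash
python3 -c "
from h import *
st();nd(1,0,0)"
```

```text
seat d 47.5 lat xy [ 1.2 -0.2] F neck [ 0.4 -0.7  0.3] Ftool [-0.6  0.5 -0.3] Mtool [ 0.22 -0.03  0.02] gap 0.5
tilt err (deg, neck x,y) [-0.05 -0.01] ang -8.7 shift cm [0.015 0.099 0.   ]
```

Call:
{"fn": "play_rows", "kwargs": {"motion": [[[0,0,0.6,0,0,0],[0,0,1.2,0,0,0],[0,0,1.5,0,0,0],[0,0,1.7,0,0,0],[0,0,1.7,0,0,0]]]}}

```text
time: 18.55
tool_pos: [617.4, -19.3, 204.0]
tcp_rot: [153.9, -3.8, 78.7]
ft_force: [-0.9, -0.0, -1.3]
finger_gap: -0.2
grip_force: 0.0
```

```bash
python3 -c "
from h import *
st()"
```

```text
seat d 30.6 lat xy [ 1.3 -0.2] F neck [-1.3 -0.1 -0.8] Ftool [-0.3 -1.3  0.8] Mtool [ 0.15 -0.07  0.01] gap -0.2
```

Call:
{"fn": "play_rows", "kwargs": {"motion": [[[0,0,0.1,0,0,0],[0,0,0.15,0,0,0],[0,0,0.15,0,0,0]]]}}

```text
time: 18.85
tool_pos: [618.3, -19.4, 203.5]
tcp_rot: [153.8, -3.8, 78.7]
ft_force: [-0.7, 0.7, 0.3]
finger_gap: -0.3
grip_force: 0.0
```

```bash
python3 -c "
from h import *
st()"
```

```text
seat d 29.8 lat xy [ 1.9 -0.3] F neck [-0.6  0.6  0.6] Ftool [ 0.5 -0.6 -0.6] Mtool [ 0.23 -0.06  0.02] gap -0.3
```

Call:
{"fn": "play_rows", "kwargs": {"motion": [[[0,0,0.05,0,0,0],[0,0,0.1,0,0,0],[0,0,0.12,0,0,0],[0,0,0.12,0,0,0]]]}}

```text
time: 19.25
tool_pos: [618.8, -19.5, 202.2]
tcp_rot: [153.8, -3.8, 78.7]
ft_force: [0.7, -0.1, -0.3]
finger_gap: -0.1
grip_force: 0.0
```

```bash
python3 -c "
from h import *
st()"
```

```text
seat d 28.5 lat xy [ 1.8 -0.3] F neck [ 0.4 -0.  -0.6] Ftool [0.  0.4 0.6] Mtool [0.17 0.02 0.  ] gap -0.1
```

Call:
{"fn": "play_rows", "kwargs": {"motion": [[[0,0,0.05,0,0,0],[0,0,0.1,0,0,0],[0,0,0.15,0,0,0],[0,0,0.15,0,0,0]]]}}

```text
time: 19.65
tool_pos: [619.4, -19.5, 200.8]
tcp_rot: [153.8, -3.8, 78.7]
ft_force: [0.8, -0.1, -0.9]
finger_gap: 0.0
grip_force: 0.0
```

```bash
python3 -c "
from h import *
st()"
```

```text
seat d 26.9 lat xy [ 1.7 -0.3] F neck [ 0.3 -0.1 -1.1] Ftool [-0.   0.3  1.1] Mtool [0.19 0.01 0.07] gap 0.0
```

Call:
{"fn": "play_rows", "kwargs": {"motion": [[[0,0,0.05,0,0,0],[0,0,0.1,0,0,0],[0,0,0.15,0,0,0],[0,0,0.15,0,0,0]]]}}

```text
time: 20.05
tool_pos: [620.1, -19.6, 200.2]
tcp_rot: [153.8, -3.8, 78.7]
ft_force: [-6.0, 0.5, 5.1]
finger_gap: 0.1
grip_force: 3.7
```

```bash
python3 -c "
from h import *
st()"
```

```text
seat d 26.0 lat xy [ 2.1 -0.3] F neck [-3.1  0.2  7.2] Ftool [-0.3 -3.1 -7.2] Mtool [ 0.77 -0.13  0.02] gap 0.1
```

Call:
{"fn": "play_rows", "kwargs": {"motion": [[[0,-0.03,0.04,0,0,0],[0,-0.05,0.06,0,0,0],[0,-0.05,0.06,0,0,0],[0,-0.05,0.06,0,0,0],[0,-0.05,0.06,0,0,0]]]}}

```text
time: 20.55
tool_pos: [620.2, -19.5, 200.2]
tcp_rot: [153.8, -3.8, 78.7]
ft_force: [-8.3, -0.2, 8.6]
finger_gap: -0.2
grip_force: 5.8
```

```bash
python3 -c "
from h import *
st()"
```

```text
seat d 26.0 lat xy [ 2.1 -0.3] F neck [-3.6 -0.7 11.4] Ftool [ -1.3  -3.5 -11.4] Mtool [ 0.87 -0.2  -0.02] gap -0.2
```

Call:
{"fn": "play_rows", "kwargs": {"motion": [[[0,0,0,0,0,0],[0,0,0,0,0,0],[0,0,0,0,0,0],[0,0,0,0,0,0],[0,0,-0.5,0,0,0]]]}}

```text
time: 21.05
tool_pos: [617.5, -19.3, 203.2]
tcp_rot: [153.9, -3.8, 78.7]
ft_force: [-0.1, 0.0, -0.6]
finger_gap: -0.1
grip_force: 0.0
```

Call:
{"fn": "play_rows", "kwargs": {"motion": [[[0,0,-4,0,0,0],[0,0,-8,0,0,0],[0,-4,-10,0,0,0],[0,-8,-12,0,0,0],[0,-10,-12,0,0,0]]]}}

```text
time: 21.55
tool_pos: [475.6, 5.0, 268.6]
tcp_rot: [153.6, -3.9, 78.7]
ft_force: [-0.1, -0.8, -0.7]
finger_gap: 0.3
grip_force: 0.0
```

```bash
python3 -c "
from h import *
from bench import optics,sensors
S=optics.snapshot('side');T=optics.snapshot('top');pickle.dump((T,S),open('pics/f.pkl','wb'))
s=sensors.sense();print(s['tool_pos'],s['tcp_rot'],s['joint_pos'])
i=np.hstack([crop(T,288,153,40,30,400,300),crop(S,259,174,40,30,400,300)])
j=np.hstack([crop(T,155,240,112,84,400,300),crop(S,212,312,112,84,400,300)])
cv2.imwrite('pics/c8.png',np.vstack([i,j]))
"
```

```text
[475.48160858   5.10519499 266.2062414 ] [153.81072389  -3.83522695  78.68742841] [ -6.61340033 -42.07611301 125.64669254   1.44277237  70.01856393
   5.41673062]
```

View pics/c8.png

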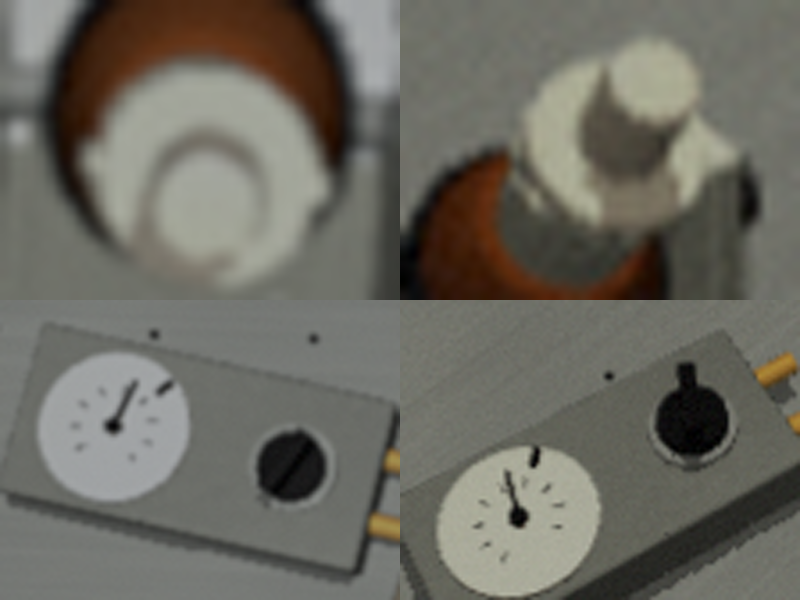

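The stopper now stands straight. Its grip top at side px (263.8,166.4) and top px (288.4,157.1) matches the home prediction, with the lugs in the slots. The needle points about 27° anticlockwise of the mark, so the knob has to turn about 54° clockwise. I'll measure this numerically.

```bash
cat > g.py <<'E'
from h import *
def rect(s,c,z,half,k):
    n=int(2*half*k);xs=(np.arange(n)+.5)/k-half
    mx=np.zeros((n,n),np.float32);my=mx.copy()
    for i,dx in enumerate(xs[::-1]):      # rows: +x up, cols: -y right
        for j,dy in enumerate(xs[::-1]):
            mx[i,j],my[i,j]=proj(s,np.array([c[0]+dx,c[1]+dy,z]))
    return cv2.remap(s["pixels"],mx,my,cv2.INTER_CUBIC)[...,1].astype(float)
def gauge(s,uv,z=47):
    c=onz(s,uv,z)
    for _ in range(3):   # centre from white disc
        g=rect(s,c,z,55,1);m=(cv2.GaussianBlur(g,(0,0),1)>125).astype(np.uint8)
        cs,_=cv2.findContours(m,cv2.RETR_EXTERNAL,cv2.CHAIN_APPROX_NONE);b=max(cs,key=cv2.contourArea)
        e=cv2.fitEllipse(cv2.convexHull(b));c=c+[55-e[0][1]-.5,55-e[0][0]-.5,0]
    g=rect(s,c,z,50,2);yy,xx=np.mgrid[:200,:200];X=(99.5-yy)/2;Y=(99.5-xx)/2;r=np.hypot(X,Y);th=np.arctan2(-Y,X)
    out=[]
    for r0,r1 in((10,28),(33,42)):
        w=np.clip(100-g,0,None)*((r>r0)&(r<r1));
        out.append((np.degrees(np.arctan2((w*np.sin(th)).sum(),(w*np.cos(th)).sum())),w.sum()))
    return c,e[1],out
E
python3 - <<'E'
from g import *
T,S=pickle.load(open('pics/f.pkl','rb'))
print(gauge(T,(130.6,233)));print(gauge(S,(189.2,330)))
c=onz(T,(180.8,244.5),70);print('knob',c)
from bench import optics
g=rect(T,onz(T,(180.8,244.5),84),84,30,.5)
for row in g:print(' '.join('%3d'%v for v in row))
E
```

```text
(array([485.22470756, 309.22662491,  47.        ]), (91.01776123046875, 91.67706298828125), [(np.float64(20.316496564278577), np.float64(4808.0)), (np.float64(49.69808885872885), np.float64(4647.0))])
(array([483.51072189, 309.68367988,  47.        ]), (90.29975891113281, 90.4796371459961), [(np.float64(22.172281745943344), np.float64(6283.0)), (np.float64(49.7387711092781), np.float64(11194.0))])
knob [460.71819893 196.90504133  70.        ]
110 112 111 110 110 110 110 110 109 109 109 109 108 107 108 108 108 107 109 110 109 108 107 107 107 107 107 107 108 108
111 110 110 109 109 109 110 110 109 109 110 112 113 113 112 111 111 111 110 109 109 108 109 108 108 107 107 107 108 109
111 111 109 109 109 108 109 110 112 114 116 119 122 124 119 109 110 116 115 112 110 108 109 108 108 108 108 108 109 109
108 109 109 108 107 107 109 113 119 122 120 116 117 117 107  87  87 103 115 118 116 112 111 109 108 108 110 109 109 110
108 109 108 108 108 111 116 121 123 117 103  88  85  83  72  51  48  69  92 111 122 121 117 110 108 108 109 109 108 108
108 107 109 109 111 116 123 122 109  88  65  47  42  
[... 2246 characters left out ...]
  92  87  84  88  97  91  68  52  51  53  54  66  89 103 114 128 135 129 116 107 108 109 109 110 110
113 114 113 112 110 106  97  83  93 115 122 110  99  99 101 100 108 123 131 129 123 118 115 111 109 109 110 110 108 110
112 112 112 113 114 112 106  91  95 112 123 118 116 122 123 121 121 120 118 116 112 107 108 110 109 109 110 109 110 109
111 112 112 112 112 113 111 106 106 110 114 109 109 116 118 117 114 110 106 108 111 110 110 110 112 111 110 110 110 108
110 110 110 113 111 112 110 110 111 111 110 108 108 110 111 111 110 110 109 111 113 112 112 112 113 110 109 110 108 110
111 110 110 111 111 111 110 110 111 112 111 110 110 111 110 110 112 112 114 115 114 113 112 113 113 112 110 110 110 111
```

```bash
python3 -c "
from h import *
go([461.5,201,160],eul(180,0,148))"
```

```text
t 21.65 pos [475.5   5.1 266.2] rot [153.8  -3.8  78.7] q [ -6.6 -42.1 125.6   1.4  70.    5.4] F [ 0.5 -0.2 -0.5] gap 0.3
-> shift [18.18 -9.91  8.34] turn [ 25.2   12.55 -68.89]
```

Call:
{"fn": "play_rows", "kwargs": {"motion": [[[3,-1.5,0.5,2.8,1.4,-7.8],[6,-3,1,5.6,2.8,-15.6],[9,-4.5,2,8.4,4.2,-23.4],[12,-6,3,11.2,5.6,-31],[15,-8,4,13.9,6.9,-38]]], "jaw": 0.7}}

```text
time: 22.15
tool_pos: [455.5, 167.9, 205.8]
tcp_rot: [167.8, 2.4, 117.0]
ft_force: [0.5, 0.2, -0.5]
finger_gap: 59.8
grip_force: 0.0
```

```bash
python3 -c "
from h import *
go([461.5,201,130],eul(180,0,148))"
```

```text
t 22.15 pos [455.5 167.9 205.8] rot [167.8   2.4 117. ] q [ 13.8 -23.1 116.6   0.5  74.  -13.5] F [ 0.5  0.2 -0.5] gap 59.8
-> shift [2.99 0.41 7.73] turn [ 11.24   5.64 -30.65]
```

Call:
{"fn": "play_rows", "kwargs": {"motion": [[[0.8,0.1,2,2.8,1.4,-7.7],[1.5,0.2,4,5.6,2.8,-15.3],[2.2,0.3,6,8.4,4.2,-23],[3,0.4,7.5,11.2,5.6,-30.6],[3,0.4,7.5,11.2,5.6,-30.6]]]}}

```text
time: 22.65
tool_pos: [459.3, 200.1, 128.5]
tcp_rot: [-179.8, -0.2, 147.9]
ft_force: [-0.1, -0.8, 0.4]
finger_gap: 59.7
grip_force: 0.0
```

```bash
python3 -c "
from h import *
go([461.5,201,62],eul(180,0,148))"
```

```text
t 22.65 pos [459.3 200.1 128.5] rot [-179.8   -0.2  147.9] q [ 17.6  -3.4 107.4   0.   76.4 -40.2] F [-0.1 -0.8  0.4] gap 59.7
-> shift [-0.16  0.22  6.65] turn [-0.21 -0.23 -0.14]
```

Call:
{"fn": "play_rows", "kwargs": {"motion": [[[-0.1,0.1,3,0,0,0],[-0.1,0.1,5.5,0,0,0],[-0.1,0.1,6.3,0,0,0],[-0.1,0.1,6.3,0,0,0]]]}}

```text
time: 23.05
tool_pos: [460.7, 199.5, 68.5]
tcp_rot: [180.0, -0.0, 147.5]
ft_force: [-0.1, -0.4, 0.6]
finger_gap: 59.8
grip_force: 0.0
```

Call:
{"fn": "play_rows", "kwargs": {"motion": [[[0,0,0,0,0,0],[0,0,0,0,0,0],[0,0,0,0,0,0],[0,0,0,0,0,0],[0,0,0,0,0,0]]], "jaw": 0.0, "squeeze": 40}}

```text
time: 23.55
tool_pos: [462.3, 200.5, 70.6]
tcp_rot: [179.8, 0.1, 147.7]
ft_force: [-1.3, 0.8, 7.7]
finger_gap: 8.5
grip_force: 43.1
```

```bash
python3 -c "
from h import *
st();go([461.5,201,62],eul(180,0,148))"
```

```text
seat d -14.2 lat xy [-208.6  209.7] F neck [2.1 0.7 7.5] Ftool [ 1.6  0.  -7.7] Mtool [0.   0.23 0.08] gap 8.5
t 23.55 pos [462.3 200.5  70.6] rot [1.798e+02 1.000e-01 1.477e+02] q [ 1.76e+01  5.00e-01  1.10e+02  1.00e-01  6.92e+01 -4.01e+01] F [-1.3  0.8  7.7] gap 8.5
-> shift [ 0.1  -0.01  0.86] turn [ 0.2   0.11 -0.33]
```

Call:
{"fn": "play_rows", "kwargs": {"motion": [[[0,0,0,0,0,6],[0,0,0,0,0,12],[0,0,0,0,0,18],[0,0,0,0,0,24],[0,0,0,0,0,30]]]}}

```text
time: 24.05
tool_pos: [462.5, 200.7, 70.6]
tcp_rot: [179.7, -0.0, 117.4]
ft_force: [0.3, 1.8, 5.3]
finger_gap: 9.0
grip_force: 42.9
```

Call:
{"fn": "play_rows", "kwargs": {"motion": [[[0,0,0,0,0,6],[0,0,0,0,0,12],[0,0,0,0,0,18],[0,0,0,0,0,24],[0,0,0,0,0,24]]]}}

```text
time: 24.55
tool_pos: [462.7, 200.8, 70.6]
tcp_rot: [179.7, -0.1, 93.6]
ft_force: [1.5, 2.6, 6.1]
finger_gap: 8.8
grip_force: 43.0
```

```bash
python3 - <<'E'
from g import *
from bench import optics,sensors
s=sensors.sense();print(s['tool_pos'],s['tcp_rot'],s['ft_force'],s['wrist_torque'],s['finger_gap'])
T=optics.snapshot('top');S=optics.snapshot('side');T0,S0=pickle.load(open('pics/f.pkl','rb'));pickle.dump((T,S),open('pics/k.pkl','wb'))
for n,x,z in(('T0',T0,(130.6,233)),('T',T,(130.6,233)),('S0',S0,(189.2,330)),('S',S,(189.2,330))):print(n,gauge(x,z))
E
```

```text
[462.72851673 200.7673882   70.60815875] [ 1.79744677e+02 -1.23051758e-01  9.35718662e+01] [1.47351904 2.61361607 6.10419679] [ 0.38256035 -0.23244141  0.03625759] 8.848920012709751
T0 (array([485.22470756, 309.22662491,  47.        ]), (91.01776123046875, 91.67706298828125), [(np.float64(20.316496564278577), np.float64(4808.0)), (np.float64(49.69808885872885), np.float64(4647.0))])Traceback (most recent call last):
  File "<stdin>", line 5, in <module>
  File "g.py", line 14, in gauge
    e=cv2.fitEllipse(cv2.convexHull(b));c=c+[55-e[0][1]-.5,55-e[0][0]-.5,0]
cv2.error: OpenCV(4.12.0) /io/opencv/modules/imgproc/src/shapedescr.cpp:361: error: (-201:Incorrect size of input array) There should be at least 5 points to fit the ellipse in function 'fitEllipseNoDirect'
```

```bash
cat >> g.py <<'E'
def ang(s,c,z=47):
    g=rect(s,c,z,50,2);yy,xx=np.mgrid[:200,:200];X=(99.5-yy)/2;Y=(99.5-xx)/2;r=np.hypot(X,Y);th=np.arctan2(-Y,X);res=[]
    for r0,r1 in((8,28),(33,42)):
        m=(r>r0)&(r<r1);h=[]
        for t in np.radians(np.arange(-20,90,2.)):
            k=m&(np.abs(-X*np.sin(t)+(-Y)*np.cos(t))<2)&(X*np.cos(t)-Y*np.sin(t)>0);h.append(g[k].mean())
        h=np.array(h);i=h.argmin();b=np.median(h);tt=np.arange(-20,90,2.);q=slice(max(0,i-4),i+5);w=np.clip(h[q].max()-h[q],0,None)
        res.append((round((w*tt[q]).sum()/w.sum(),2),round(h[i]),round(b)))
    return res
CT=np.array([485.2,309.2,47]);CS=np.array([483.5,309.7,47])
E
python3 - <<'E'
from g import *
T,S=pickle.load(open('pics/k.pkl','rb'));T0,S0=pickle.load(open('pics/f.pkl','rb'))
for n,x,c in(('T0',T0,CT),('T',T,CT),('S0',S0,CS),('S',S,CS)):print(n,ang(x,c))
E
```

```text
T0 [(np.float64(20.18), 84, 156), (np.float64(49.6), 68, 163)]
T [(np.float64(85.98), 100, 114), (np.float64(86.06), 93, 123)]
S0 [(np.float64(21.81), 81, 161), (np.float64(49.52), 28, 170)]
S [(np.float64(47.71), 64, 161), (np.float64(49.55), 29, 171)]
```

Call:
{"fn": "play_rows", "kwargs": {"motion": [[[0,0,0,0,0,2],[0,0,0,0,0,4],[0,0,0,0,0,4],[0,0,0,0,0,4]]]}}

```text
time: 25.05
tool_pos: [462.7, 200.7, 70.6]
tcp_rot: [179.8, -0.1, 89.8]
ft_force: [2.0, 2.6, 5.3]
finger_gap: 8.9
grip_force: 43.0
```

Call:
{"fn": "play_rows", "kwargs": {"motion": [[[0,0,0,0,0,0],[0,0,0,0,0,0],[0,0,0,0,0,0],[0,0,0,0,0,0]]], "jaw": 0.6}}

```text
time: 25.45
tool_pos: [460.9, 199.9, 68.7]
tcp_rot: [180.0, -0.0, 89.7]
ft_force: [0.9, -0.4, 0.4]
finger_gap: 51.2
grip_force: 0.0
```

Call:
{"fn": "play_rows", "kwargs": {"motion": [[[0,0,-4,0,0,0],[0,0,-9,0,0,0],[-5,-3,-12,0,0,0],[-10,-6,-15,0,0,0],[-15,-9,-15,0,0,0]]]}}

```text
time: 25.95
tool_pos: [389.6, 81.1, 215.5]
tcp_rot: [179.7, -0.1, 89.8]
ft_force: [1.2, -1.1, 0.8]
finger_gap: 51.3
grip_force: 0.0
```

Call:
{"fn": "play_rows", "kwargs": {"motion": [[[-4,0,0,0,0,0],[-8,0,0,0,0,0],[-8,0,0,0,0,0],[-8,0,0,0,0,0]]]}}

```text
time: 26.35
tool_pos: [388.8, 1.1, 212.7]
tcp_rot: [179.9, -0.1, 89.5]
ft_force: [1.1, 0.6, 0.6]
finger_gap: 51.3
grip_force: 0.0
```

```bash
python3 - <<'E'
from g import *
from bench import optics,sensors
T=optics.snapshot('top');S=optics.snapshot('side');pickle.dump((T,S),open('pics/k2.pkl','wb'))
print(ang(T,CT),ang(S,CS))
s=sensors.sense();print(s['tool_pos'],s['tcp_rot'])
def hub(s,c,z):  # needle direction from dark line, free of centre: centroids in two radius bands
    g=rect(s,c,z,50,2);yy,xx=np.mgrid[:200,:200];X=(99.5-yy)/2;Y=(99.5-xx)/2;r=np.hypot(X,Y);th=np.degrees(np.arctan2(-Y,X))
    def cen(m,t):
        w=np.clip(t-g,0,None)*m;return np.array([(w*X).sum(),(w*-Y).sum()])/w.sum()
    h=cen(r<5,70);n=cen((r>14)&(r<27)&(th>10)&(th<70),100);m=cen((r>32)&(r<43)&(th>30)&(th<70),100)
    return 'hub',h.round(2),'needle',np.degrees(np.arctan2(*(n-h)[::-1])).round(2),'mark',np.degrees(np.arctan2(*(m-h)[::-1])).round(2)
T0,S0=pickle.load(open('pics/f.pkl','rb'))
for n,x,c in(('T0',T0,CT),('T',T,CT),('S0',S0,CS),('S',S,CS)):print(n,hub(x,c,47))
E
```

```text
[(np.float64(49.92), 87, 155), (np.float64(49.61), 68, 163)] [(np.float64(48.92), 66, 163), (np.float64(49.52), 27, 172)]
[388.78767817   2.42773184 212.5885072 ] [ 1.79964857e+02 -8.73088403e-02  8.96976479e+01]
T0 ('hub', array([ 0.36, -0.43]), 'needle', np.float64(21.81), 'mark', np.float64(50.47))
T ('hub', array([ 0.06, -0.4 ]), 'needle', np.float64(50.64), 'mark', np.float64(50.08))
S0 ('hub', array([0.37, 0.12]), 'needle', np.float64(22.24), 'mark', np.float64(50.02))
S ('hub', array([0.4 , 0.07]), 'needle', np.float64(49.97), 'mark', np.float64(50.08))
```

```bash
python3 - <<'E'
from h import *
from bench import job
T,S=pickle.load(open('pics/k2.pkl','rb'));T0,S0=pickle.load(open('pics/f.pkl','rb'))
for a,b,(x,y) in((T,T0,(288,155)),(S,S0,(260,170))):print(np.abs(a['pixels'][y-18:y+18,x-18:x+18].astype(int)-b['pixels'][y-18:y+18,x-18:x+18]).mean())
print(job.hand_in())
E
```

```text
0.897119341563786
2.3852880658436213
the job is handed in; nothing more can be done
None
```

I handed the job in at about 26 s: the middle stopper is in the neck with its lugs in the collar slots, pressed home at about 11 N, and the needle was then set to within about 1° of the mark. While I was searching for the slots, one push reached about 45 N, under the glass's 50 N limit. I judged the flange flush from contact heights and camera positions and did not check it directly.

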